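Tile trivet for the coffee pot

ROBOT

A 7-joint arm with a two-finger parallel gripper is mounted at the origin on the work surface. World frame = base frame: x ahead of the robot, y to its left, z up, the work surface at z = 0. Lengths are in m, angles in rad, forces in N, time in s.
With the tool pointing down it reaches from about 0.425 to 0.875 m from the base axis. Payload 4.7 kg.
Tool frame: the origin (TCP) lies on the centre line of the jaws, within the pads' length; the fingertips stand ahead of it and the grasp point (between the pads) lies 2 mm behind it (nose_length is the z of the fingertips in the tool frame, in m); z points along the fingers, y is the line along which they close (so a half turn about z gives the same grasp; the last joint's range is limited). The gripper opens to 87 mm and grips with 3 to 60 N. Pads are 19 mm wide; open, the fingers measure 117 mm over their backs; the gripper's body (75 mm by 190 mm) begins 51 mm behind the grasp point.
Start: joints at [1.354, 0.321, -0.07, 1.45, 0.023, 1.371, -0.057], TCP at [0.149, -0.633, 0.24] pointing down, gripper open.
Joint ranges: [-2.86, 2.86], [-0.3, 2.09], [-1.38, 1.24], [0.06, 2.45], [-1.56, 4.7], [0.09, 2.05], [-2.69, 2.69]. Speed limits (rad/s): [2.57, 2.57, 3.14, 3.14, 3.14, 3.14, 3.14].

INTERFACE

Orientations are given as a rotation vector (axis times angle).
In Python, from bench import * gives the robot as it stands.
- The arm moves only by the tool send_rows, never from a script. Its arguments are lists of equal length, an entry for each row: "xyz": the shift along the tool's x, y, z in mm, a list of three; "dr": the turn, a rotation vector about the tool's x, y, z in rad, a list of three. A call has exactly 10 rows; each row is the pose to reach, as a shift and turn from the pose commanded when the call began, along the tool's axes at that moment; what a row does not reach only later rows make up. A row lasts 1/12 s, in which the tool goes at most 41.7 mm and 7.16 degrees, less where a joint would pass 70% of its speed; a pose out of reach is approached as far as the arm can. A call with a gripper value outside its range is refused whole. "jaw" is the finger opening in mm, from 0 to 87, set as the call begins (left out, the last holds). The fingers move at their own pace and stop on an object; "grip_force" is the grip in N (left out, the last holds). Time passes only in rows, so rows that repeat a pose let the fingers close, or fill a call up. It gives the time, the measured TCP pose, the force, the opening and the grip force at its end, in the units of the state.
- get_state(): the state, without advancing time (a new reading comes with each control period).
- get_image(name): name is "scene" or "top" or "wrist"; returns the picture (384x512x3 uint8, red, green, blue); there is no depth.
- calibration(name): a dict with "vfov" (degrees; the focal length in pixels is half the picture's height over the tangent of half this angle, whatever the lens; pixels are square), "cx", "cy" (the principal point, pixels), "rvec" (rotation vector, rad) and "tvec" (3), from world to camera coordinates, as OpenCV has them; the wrist camera has in their place "hand_eye" (4x4, takes a point from camera to tool coordinates, whose origin is the TCP and whose axes are the flange's). Camera axes: x right, y down, z forward; pixel columns grow to the right and rows downward; lengths in m; the calibration is good to about 2 mm. A picture is of the moment at which its call begins: read the wrist's pose just before it. calibration takes no time and is no camera call.
- close_job(): hands the job in; it is judged then, once.
The state is a dict: "time": time; "joint_positions": joint angles; "qd": joint speeds; "joint_torque": joint torques, N m; "position": TCP position; "tool_rot": TCP orientation; "ft_force": force on the tool from outside, world axes, zero at the start; "torque": the same for the moment, N m; "grip_width": opening from 0.0 (shut) to 1.0 (fully open); "grip_force": force on a finger pad.
Only numpy, scipy, OpenCV 4.12 (cv2) and the standard library are available. Lean on these libraries where they do the work, as an engineer would, in place of code of your own. Each camera call takes 0.05 s, during which the arm holds its last target. There are 200 camera calls.

TASK

Make a trivet: slide each of the three or four tiles along its lane until it overhangs the front edge of the bamboo stand, grip it there and lay it flat on the grey tray. Push the tiles, in any order, into one square row without gaps: every tile with a short end flush against the far fence, the first with its long side flush against the left fence (as seen from the robot) and each next one flush against the one before. When all are flush, stand the coffee pot upright on the tiles, let go, and leave the bowl, tin and jar alone.

Things in the scene. Friction and masses are not known exactly. Their poses are not given: they have to be found in the camera images.
- stand: bamboo stand, fixed, 170 (x) x 240 (y) mm, origin at the centre of its underside. Four lanes along x, centred at y -87, -29, +29, +87 mm: floor 60 mm above the origin, 50 mm wide between lips 8 mm wide with tops at 71 mm (1 mm above a lying tile, so it cannot be gripped in its lane). Lanes are open at the front edge (x = -85 mm, towards the robot; free space below it) and at the rear (x = +85 mm)
- tray: grey tray fixed to the worktop, 170 (x) x 250 (y) mm, floor 6 mm thick, origin at the centre of its underside; dark fences 8 mm thick rise 14 mm above the floor along its far (+x) and left (+y) sides only; the near and right sides are open
- tray_corner (a point): the inner corner of the tray's two fences at floor level (top of the floor), axes those of the tray: the tray's usable floor stretches 162 mm to -x and 242 mm to -y from here. A tile flush in the corner has its origin at x -55, y -23, z 0 mm; the next ones lie at y -69, -115 and -161 mm
- tile_a: loose glazed ceramic tile, charcoal, 110 (x) x 46 (y) x 10 mm, 0.12 kg, all tiles the same size and interchangeable; origin at the centre of its underside, x along its length, z up; it starts flat in a lane of the stand; may be absent (None)
- tile_b: loose glazed ceramic tile, dark blue, 110 (x) x 46 (y) x 10 mm, 0.12 kg, all tiles the same size and interchangeable; origin at the centre of its underside, x along its length, z up; it starts flat in a lane of the stand; may be absent (None)
- tile_c: loose glazed ceramic tile, green, 110 (x) x 46 (y) x 10 mm, 0.12 kg, all tiles the same size and interchangeable; origin at the centre of its underside, x along its length, z up; it starts flat in a lane of the stand; may be absent (None)
- tile_d: loose glazed ceramic tile, brick red, 110 (x) x 46 (y) x 10 mm, 0.12 kg, all tiles the same size and interchangeable; origin at the centre of its underside, x along its length, z up; it starts flat in a lane of the stand; may be absent (None)
- pot: loose steel coffee pot, 122 mm high, 0.45 kg, foot diameter 80 mm, widest 84 mm, origin at the centre of its underside, z up. On its lid (86 mm up) is a round black knob to grip from above: 30 mm in diameter, from 98 to 122 mm above the origin, on a thin neck. Handle (-x) and spout (+x) lie within 61 mm of the axis and below 80 mm
- bowl: white bowl, 130 mm wide and 65 mm high, origin at the centre of its underside; leave alone
- tin: tin, 84 mm wide and 100 mm high, origin at the centre of its underside; leave alone
- jar: amber glass jar, 84 mm wide and 110 mm high, origin at the centre of its underside; leave alone
Things that resemble listed ones, but are neither listed nor needed, are in the scene too. Of the things that look like the tile_b, the smaller one is meant.

How it is judged:
By the outcome, as a careful person would: the job done as asked, in the order asked, and still so for the second after the job is handed in, with the robot touching nothing.
Of tile_a, tile_b, tile_c, tile_d only 3 to 4 are there at a start; the rules pass over those that are not, and their reading is None.
At some moment in a run one of tile_a, tile_b, tile_c, tile_d, pot may be knocked a few centimetres aside while the robot is not near it.
It also fails if it takes over 210 s, if anything falls off the work surface, if the arm or the gripper's body presses on something with over 40 N, if the wrist force passes 120 N, or if a joint passes its speed limit or range.

## Working session

There is one attempt and no reset: what is moved stays moved. The work goes in short steps, Python scripts to look and compute and a tool call to move; the robot and the scene stay as the last step left them, time stands still between calls to the robot, and variables do not carry over. Pictures are saved under pics/ and viewed, at most 17 in all, crops included, and the job is handed in when it is done.

Besides the shell and the picture viewer there is one more tool, called as name(argument=value, ...) on one line, values as JSON. send_rows: Moves the arm, as the interface text tells. Its arguments: {"type":"object","properties":{"xyz":{"type":"array"},"dr":{"type":"array"},"jaw":{"type":"number"},"grip_force":{"type":"number"}},"required":["xyz","dr"]}

```bash
mkdir -p pics; ls; python3 - <<'E'
from bench import *
import cv2,numpy as np
print(get_state())
for n in("scene","top","wrist"):
    print(n,calibration(n))
for n in("scene","top"):
    cv2.imwrite(f"pics/{n}0.png",cv2.resize(get_image(n)[:,:,::-1],(800,600),interpolation=cv2.INTER_CUBIC))
E
```

```text
pics
{'time': 0.0, 'joint_positions': array([ 1.35412156,  0.32184577, -0.07010193,  1.45169778,  0.022606  ,
        1.37080061, -0.05687884]), 'qd': array([ 0.00061474,  0.0004328 ,  0.00089865,  0.00087608,  0.00041654,
       -0.00088851, -0.00022478]), 'joint_torque': array([ 3.74094925e-04, -4.91282523e+01, -4.03197370e-01, -3.12528276e+01,
       -6.37278683e-02,  4.34586941e-02,  1.87533419e-04]), 'position': array([ 0.14851429, -0.63225718,  0.2384354 ]), 'tool_rot': array([-3.11876515e+00, -3.61582066e-01,  5.10518225e-04]), 'ft_force': array([ 0.59379073, -0.32093963, -0.02329181]), 'torque': array([-0.01733513, -0.02755035,  0.03398741]), 'grip_force': 0.0, 'grip_width': 1.0005536142019018}
scene {'vfov': 55.140035024652846, 'cx': 256.9331334933727, 'cy': 189.7031256723207, 'rvec': array([ 2.1410597 ,  1.58983072, -0.43075552]), 'tvec': array([-0.17307899, -0.41025149,  1.13963365])}
top {'vfov': 45.23542312000878, 'cx': 261.3151808567194, 'cy': 189.38762004674788, 'rvec': array([ 2.16512864, -2.1425771 ,  0.20560933]), 'tvec': array([-0.00781376,  0.5356597 ,  1.08493115])}
wrist {'vfov': 65.5208450373997, 'cx': 258.4997031315244, 'cy': 187.92906704208846, 'hand_eye': array([[-5.45444000e-04, -9.64174627e-01, -2.65267773e-01,
         7.27846091e-02],
       [ 9.99999827e-01, -4.67622662e-04, -3.56522764e-04,
        -6.77270283e-04],
       [ 2.19704981e-04, -2.65267922e-01,  9.64174715e-01,
        -1.45911210e-01],
       [ 0.00000000e+00,  0.00000000e+00,  0.00000000e+00,
         1.00000000e+00]])}
```

View pics/scene0.png

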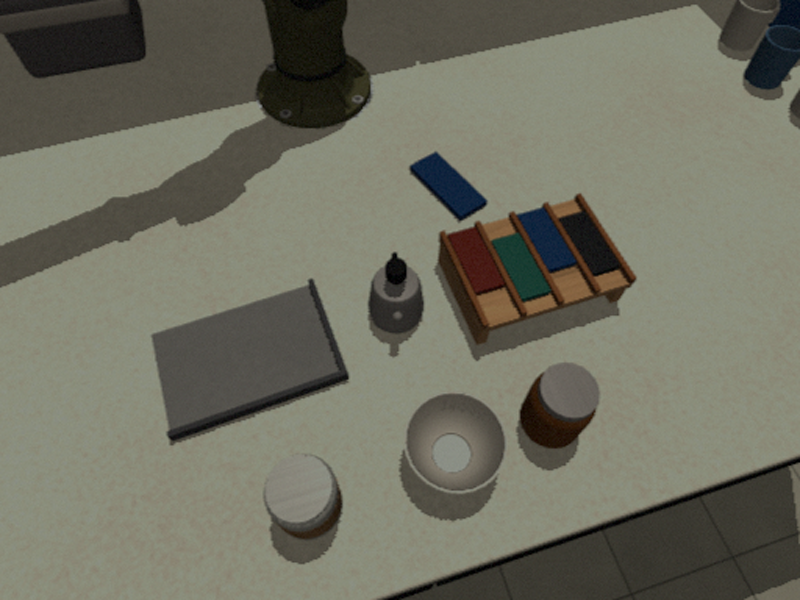

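View pics/top0.png

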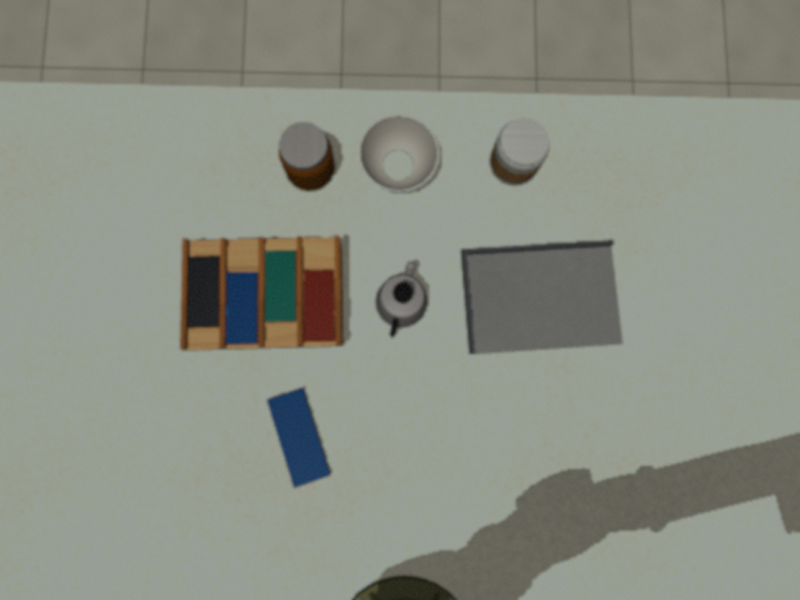

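The stand with four tiles (left to right charcoal, blue, green, red) is at about (262,293) in the enlarged top view. The tray is at (543,297) with its fence corner at (462,251), and the pot knob is at (403,292). The large blue tile on the worktop at (298,437) is the decoy.

```bash
cat > lib.py <<'E'
from bench import *
import bench,cv2,numpy as np
from scipy.spatial.transform import Rotation as R
from scipy.optimize import least_squares
def cam(n,st=None):
    c=calibration(n); f=192/np.tan(np.radians(c["vfov"]/2))
    if n=="wrist":
        H=np.eye(4); H[:3,:3]=R.from_rotvec(st["tool_rot"]).as_matrix(); H[:3,3]=st["position"]
        T=H@np.array(c["hand_eye"]); return f,c["cx"],c["cy"],T[:3,:3],T[:3,3]
    M=R.from_rotvec(c["rvec"]).as_matrix().T
    return f,c["cx"],c["cy"],M,-M@np.array(c["tvec"])
def unproj(C,uv,z):
    f,cx,cy,M,o=C; uv=np.atleast_2d(uv).astype(float)
    d=np.c_[(uv[:,0]-cx)/f,(uv[:,1]-cy)/f,np.ones(len(uv))]@M.T
    return (o+d*((z-o[2])/d[:,2])[:,None])[:,:2]
def proj(C,P):
    f,cx,cy,M,o=C; p=(np.atleast_2d(P)-o)@M; return np.c_[f*p[:,0]/p[:,2]+cx,f*p[:,1]/p[:,2]+cy]
def fit(local,world):
    "rigid 2D fit: x,y,yaw"
    g=lambda p:(np.array(local)@np.array([[np.cos(p[2]),np.sin(p[2])],[-np.sin(p[2]),np.cos(p[2])]])+p[:2]-world).ravel()
    r=least_squares(g,[.6,0,0]); return r.x,np.abs(r.fun).max()
def shift(x,y,z,yaw=0,st=None):
    "tool-axes shift (mm) and turn (rad) from the measured pose; yaw = tool x vs world x, tool down"
    st=st or get_state(); A=R.from_rotvec(st["tool_rot"]); B=R.from_euler("z",yaw)*R.from_euler("x",np.pi)
    return np.round(A.inv().apply(np.array([x,y,z])-st["position"])*1e3,1),np.round((A.inv()*B).as_rotvec(),3)
E
python3 - <<'E'
from lib import *
print([n for n in dir(bench) if not n.startswith('_')], getattr(bench,'nose_length',None))
C=cam("top");s=.64
q=lambda L,z:unproj(C,np.array(L)*s,z)
print("stand",fit([[.085,.12],[.085,-.12],[-.085,.12],[-.085,-.12]],q([(184,240),(341,237),(181,348),(342,346)],.071)))
w=np.r_[q([(462,251),(613,242),(471,353)],.020),q([(622,343)],.006)]
print("tray",fit([[.085,.125],[.085,-.125],[-.085,.125],[-.085,-.125]],w))
print("pot knob",q([(403,292)],.12))
for n,b in dict(a=(187,219,256,327),b=(226,258,272,344),c=(266,297,250,322),d=(303,335,269,341)).items(): print(n,q([((b[0]+b[1])/2,(b[2]+b[3])/2)],.07))
print("decoy",q([(268,400),(304,388),(330,475),(295,487)],.01))
print("jar,bowl,tin",q([(304,140)],.11),q([(400,152)],.065),q([(522,140)],.10))
E
```

```text
['MotionError', 'calibration', 'close_job', 'get_image', 'get_state', 'nose_length'] 0.017
stand (array([0.53412207, 0.22024264, 0.02977168]), np.float64(0.0024093961110275286))
tray (array([ 0.54124765, -0.2195466 ,  0.07897501]), np.float64(0.0030351534413809445))
pot knob [[0.52902807 0.00805662]]
a [[0.53401209 0.30969227]]
b [[0.5095339  0.24996849]]
c [[0.54406621 0.19179446]]
d [[0.51558669 0.13415915]]
decoy [[0.37306308 0.21516093]
 [0.39219431 0.15962477]
 [0.25922287 0.11556664]
 [0.24097779 0.16879884]]
jar,bowl,tin [[0.76213132 0.15998496]] [[0.76274313 0.01348489]] [[ 0.77296589 -0.17433781]]
```

```bash
python3 -c "
from lib import *
print(shift(.55,-.2,.26,0.0))"
```

```text
(array([ 489.7, -329. ,  -20.9]), array([-0.002,  0.   ,  0.231]))
```

send_rows(xyz=[[25,-17,-2],[50,-34,-4],[75,-50,-6],[100,-67,-8],[125,-84,-10],[155,-104,-12],[185,-124,-14],[215,-144,-16],[240,-161,-18],[260,-175,-20]], dr=[[0,0,0.03],[0,0,0.06],[0,0,0.09],[0,0,0.12],[0,0,0.15],[0,0,0.18],[0,0,0.21],[0,0,0.231],[0,0,0.231],[0,0,0.231]], jaw=0)

```text
time: 0.93
position: [0.3637, -0.4002, 0.2594]
tool_rot: [-3.141, -0.004, -0.0]
ft_force: [-0.2, -0.7, 0.3]
grip_width: 0.323
grip_force: 0.0
```

```bash
python3 -c "
from lib import *
print(get_state()['position'],shift(.55,-.2,.26,0.0))"
```

```text
[ 0.36367238 -0.40016567  0.25938978] (array([ 186.8, -199.7,   -0.4]), array([-0.001, -0.   ,  0.003]))
```

send_rows(xyz=[[22,-23,0],[45,-48,0],[70,-75,0],[95,-102,0],[120,-129,0],[145,-155,0],[165,-177,0],[180,-193,0],[187,-200,0],[187,-200,0]], dr=[[0,0,0.003],[0,0,0.003],[0,0,0.003],[0,0,0.003],[0,0,0.003],[0,0,0.003],[0,0,0.003],[0,0,0.003],[0,0,0.003],[0,0,0.003]])

```text
time: 1.77
position: [0.5499, -0.2003, 0.259]
tool_rot: [-3.14, -0.002, 0.0]
ft_force: [-0.2, -0.3, -0.2]
grip_width: 0.007
grip_force: 0.0
```

```bash
python3 - <<'E'
from lib import *
import pickle
st=get_state(); im=get_image("wrist"); pickle.dump((st,im),open("tray.pkl","wb"))
cv2.imwrite("pics/w_tray.png",cv2.resize(im[:,:,::-1],(800,600),interpolation=cv2.INTER_CUBIC))
print(st['position'],shift(.55,.2,.26,0.03,st))
E
```

```text
[ 0.54992798 -0.20032586  0.2590288 ] (array([ 6.000e-01, -4.003e+02, -4.000e-01]), array([-0.001,  0.   , -0.029]))
```

View pics/w_tray.png

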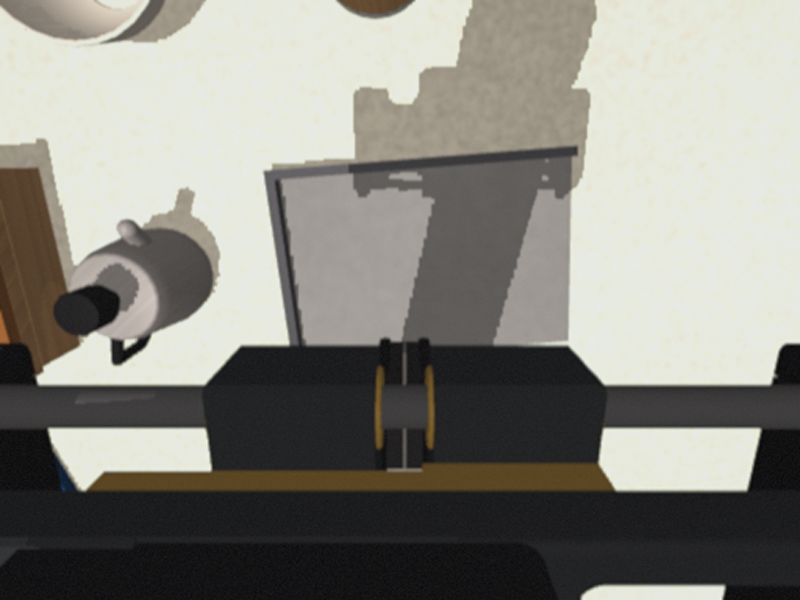

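```bash
python3 - <<'E'
from lib import *
import pickle
st,im=pickle.load(open("tray.pkl","rb"));C=cam("wrist",st)
w=np.r_[unproj(C,np.array([(265,171),(577,147)])*.64,.02),unproj(C,np.array([(568,341)])*.64,.006)]
print(w)
t,e=fit([[.085,.125],[.085,-.125],[-.085,-.125]],w);print("tray",t,e)
c,s=np.cos(t[2]),np.sin(t[2]);print("corner",t[:2]+[c*.077-s*.117,s*.077+c*.117])
# draw reprojection check
M=np.array([[c,-s],[s,c]])
for L,z in(([.077,.117],.02),([.077,-.125],.02),([.077,.117],.006)): print(L,z,proj(C,np.r_[t[:2]+M@L,z])/.64)
# pot from this view: knob top centre
print("knob",unproj(C,np.array([(78,312)])*.64,.122))
E
```

```text
[[ 0.6180392  -0.0881193 ]
 [ 0.63653803 -0.335416  ]
 [ 0.46806358 -0.34894012]]
tray [ 0.542804   -0.21809224  0.07585874] 0.0011093822597742498
corner [ 0.6107156 -0.0955932]
[0.077, 0.117] 0.02 [[275.0175225  180.43801614]]
[0.077, -0.125] 0.02 [[577.93171532 156.89938987]]
[0.077, 0.117] 0.006 [[279.52792421 179.90886295]]
knob [[0.53225645 0.00830654]]
```

send_rows(xyz=[[0,-40,0],[0,-80,0],[0,-120,0],[0,-160,0],[0,-200,0],[0,-240,0],[0,-280,0],[0,-320,0],[0,-360,0],[0,-400,0]], dr=[[0,0,-0.029],[0,0,-0.029],[0,0,-0.029],[0,0,-0.029],[0,0,-0.029],[0,0,-0.029],[0,0,-0.029],[0,0,-0.029],[0,0,-0.029],[0,0,-0.029]])

```text
time: 2.65
position: [0.5505, 0.1953, 0.2595]
tool_rot: [3.139, 0.033, 0.001]
ft_force: [0.9, -0.2, 0.5]
grip_width: 0.007
grip_force: 0.0
```

send_rows(xyz=[[-30,0,0],[-30,0,0],[-30,0,0],[-30,0,0],[-30,0,0],[-30,0,0],[-30,0,0],[-30,0,0],[-30,0,0],[-30,0,0]], dr=[[0,0,0],[0,0,0],[0,0,0],[0,0,0],[0,0,0],[0,0,0],[0,0,0],[0,0,0],[0,0,0],[0,0,0]])

```text
time: 3.48
position: [0.5202, 0.1961, 0.2595]
tool_rot: [3.141, 0.04, 0.0]
ft_force: [-0.0, 0.4, 1.1]
grip_width: 0.009
grip_force: 0.0
```

```bash
python3 - <<'E'
from lib import *
import pickle
st=get_state(); im=get_image("wrist"); pickle.dump((st,im),open("stand.pkl","wb"))
cv2.imwrite("pics/w_stand.png",cv2.resize(im[:,:,::-1],(800,600),interpolation=cv2.INTER_CUBIC))
print(st['position'],st['tool_rot'])
E
```

```text
[0.52016417 0.19613578 0.25954677] [3.14129462e+00 4.02238230e-02 8.24962799e-05]
```

View pics/w_stand.png

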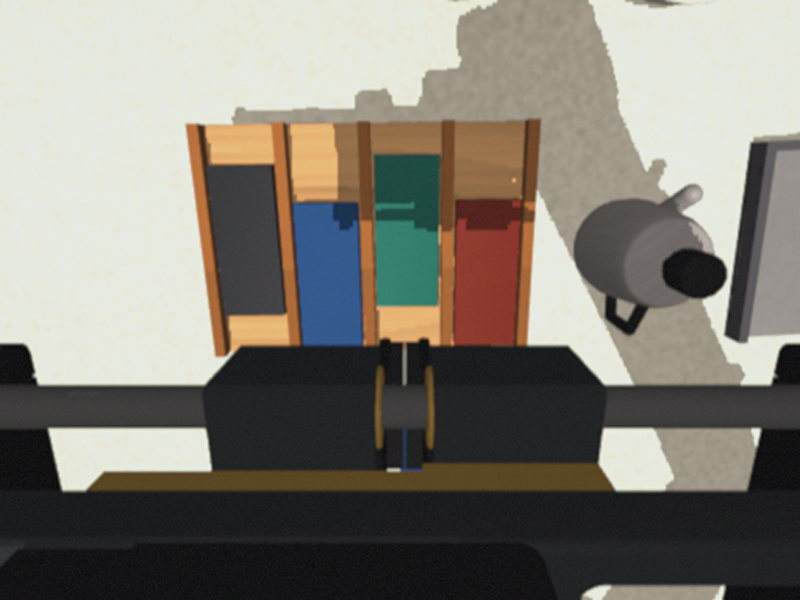

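```bash
cat > m.py <<'E'
from lib import *
import pickle
st,im=pickle.load(open("stand.pkl","rb"));C=cam("wrist",st)
q=lambda L,z:unproj(C,np.array(L)*.64,z)
t,e=fit([[.085,.12],[.085,-.12],[-.085,.12]],q([(187,125),(541,119),(217,356)],.071));print("stand",t,e)
c,s=np.cos(t[2]),np.sin(t[2]);M=np.array([[c,-s],[s,c]])
for n,p in dict(a=[(207,165),(273,165)],b=[(292,203),(358,203)],c=[(374,154),(439,154)],d=[(456,200),(521,200)]).items(): print(n,"rear edge local",((q(p,.07)-t[:2])@M).mean(0))
for n,y in zip("abcd",(.087,.029,-.029,-.087)): print(n,"above rear",t[:2]+M@[.11,y],"end push",t[:2]+M@[-.01,y],"grip",t[:2]+M@[-.108,y])
print("knob",q([(695,273)],.122))
E
python3 m.py
```

```text
stand [0.5358528  0.22319891 0.03884625] 0.0009436990729860817
a rear edge local [0.05772717 0.08705912]
b rear edge local [0.03098393 0.02962823]
c rear edge local [ 0.06344593 -0.02850949]
d rear edge local [ 0.03147786 -0.08611052]
a above rear [0.64239104 0.31440529] end push [0.52248157 0.30974491] grip [0.42455551 0.30593894]
b above rear [0.64464356 0.25644905] end push [0.52473409 0.25178867] grip [0.42680802 0.2479827 ]
c above rear [0.64689608 0.1984928 ] end push [0.52698661 0.19383243] grip [0.42906054 0.19002645]
d above rear [0.64914859 0.14053656] end push [0.52923912 0.13587618] grip [0.43131306 0.13207021]
knob [[0.53267027 0.01585778]]
```

```bash
cat > plan.py <<'E'
from lib import *
S=(.5359,.2232,.039); T=(.6107,-.0956,.0759)
def pt(F,x,y,z,dyaw=0):
    c,s=np.cos(F[2]),np.sin(F[2]); x/=1e3;y/=1e3
    return (F[0]+c*x-s*y,F[1]+s*x+c*y,z/1e3,F[2]+dyaw)
def plan(W,st=None):
    st=st or get_state()
    print("q7",round(st["joint_positions"][6],2))
    for w in W:
        d,r=shift(*w,st=st); print(np.round(w,3),"->",d.tolist(),r.tolist())
        B=R.from_euler("z",w[3])*R.from_euler("x",np.pi)
        st=dict(st,position=np.array(w[:3]),tool_rot=B.as_rotvec())
E
python3 - <<'E'
from plan import *
plan([pt(S,50,-87,140),pt(S,50,-87,81),pt(S,-7,-87,81),pt(S,5,-87,81),pt(S,5,-87,120),pt(S,-106,-87,120),pt(S,-106,-87,78.5)])
E
```

```text
q7 -2.05
[0.589 0.138 0.14  0.039] -> [67.6, 59.7, 119.5] [0.0, -0.0, -0.013]
[0.589 0.138 0.081 0.039] -> [-0.0, 0.0, 59.0] [-0.0, -0.0, -0.0]
[0.532 0.136 0.081 0.039] -> [-57.0, -0.0, -0.0] [-0.0, -0.0, -0.0]
[0.544 0.136 0.081 0.039] -> [12.0, -0.0, 0.0] [-0.0, -0.0, -0.0]
[0.544 0.136 0.12  0.039] -> [0.0, -0.0, -39.0] [-0.0, -0.0, -0.0]
[0.433 0.132 0.12  0.039] -> [-111.0, 0.0, -0.0] [-0.0, -0.0, -0.0]
[0.433 0.132 0.078 0.039] -> [-0.0, 0.0, 41.5] [-0.0, -0.0, -0.0]
```

send_rows(xyz=[[14,12,12],[30,26,24],[45,40,40],[60,52,60],[68,60,80],[68,60,100],[68,60,115],[68,60,120],[68,60,120],[68,60,120]], dr=[[0,0,-0.013],[0,0,-0.013],[0,0,-0.013],[0,0,-0.013],[0,0,-0.013],[0,0,-0.013],[0,0,-0.013],[0,0,-0.013],[0,0,-0.013],[0,0,-0.013]])

```text
time: 4.37
position: [0.5898, 0.1384, 0.1401]
tool_rot: [-3.141, -0.062, -0.001]
ft_force: [0.9, -0.6, 0.7]
grip_width: 0.008
grip_force: 0.0
```

```bash
python3 - <<'E'
from plan import *
plan([pt(S,50,-87,81),pt(S,-7,-87,81)])
E
```

```text
q7 -1.99
[0.589 0.138 0.081 0.039] -> [-0.6, 0.2, 59.1] [-0.0, -0.0, 0.0]
[0.532 0.136 0.081 0.039] -> [-57.0, -0.0, -0.0] [-0.0, -0.0, -0.0]
```

send_rows(xyz=[[0,0,8],[0,0,16],[0,0,24],[0,0,32],[0,0,40],[0,0,46],[0,0,51],[0,0,55],[0,0,58],[0,0,59]], dr=[[0,0,0],[0,0,0],[0,0,0],[0,0,0],[0,0,0],[0,0,0],[0,0,0],[0,0,0],[0,0,0],[0,0,0]])

```text
time: 5.2
position: [0.5894, 0.1379, 0.08]
tool_rot: [3.141, 0.061, -0.001]
ft_force: [-0.4, 0.1, -0.4]
grip_width: 0.006
grip_force: 0.0
```

send_rows(xyz=[[-4,0,0],[-10,0,0],[-17,0,0],[-25,0,0],[-33,0,0],[-40,0,0],[-46,0,0],[-51,0,0],[-55,0,0],[-57,0,0]], dr=[[0,0,0],[0,0,0],[0,0,0],[0,0,0],[0,0,0],[0,0,0],[0,0,0],[0,0,0],[0,0,0],[0,0,0]])

```text
time: 6.03
position: [0.5323, 0.1358, 0.0807]
tool_rot: [3.141, 0.061, 0.001]
ft_force: [1.4, -0.3, 0.4]
grip_width: 0.007
grip_force: 0.5
```

```bash
python3 - <<'E'
from plan import *
plan([pt(S,5,-87,81),pt(S,5,-87,120),pt(S,-106,-87,120),pt(S,-106,-87,78.5)])
cv2.imwrite("pics/p1.png",cv2.resize(np.hstack([get_image("top")[120:270,80:280],get_image("scene")[100:250,230:430]])[:,:,::-1],(800,300),interpolation=cv2.INTER_CUBIC))
E
```

```text
q7 -2.01
[0.544 0.136 0.081 0.039] -> [12.0, -0.2, -0.3] [0.0, -0.0, -0.0]
[0.544 0.136 0.12  0.039] -> [0.0, -0.0, -39.0] [-0.0, -0.0, -0.0]
[0.433 0.132 0.12  0.039] -> [-111.0, 0.0, -0.0] [-0.0, -0.0, -0.0]
[0.433 0.132 0.078 0.039] -> [-0.0, 0.0, 41.5] [-0.0, -0.0, -0.0]
```

View pics/p1.png

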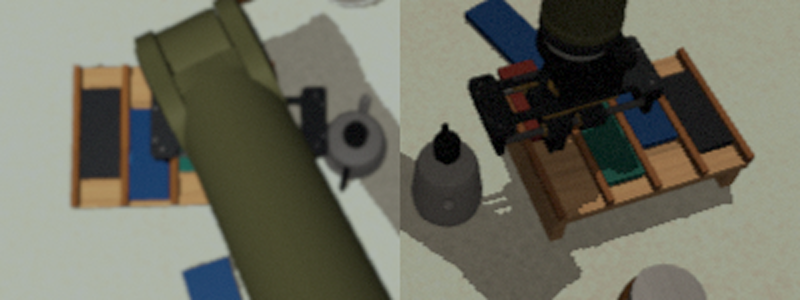

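The red tile now sticks out of the front edge, right panel around (520,80), and the pot is clear. Next comes the grip.

send_rows(xyz=[[4,0,0],[8,0,0],[12,0,-1],[12,0,-6],[12,0,-12],[12,0,-18],[12,0,-24],[12,0,-30],[12,0,-36],[12,0,-40]], dr=[[0,0,0],[0,0,0],[0,0,0],[0,0,0],[0,0,0],[0,0,0],[0,0,0],[0,0,0],[0,0,0],[0,0,0]])

```text
time: 6.97
position: [0.5449, 0.1364, 0.1217]
tool_rot: [3.141, 0.061, 0.002]
ft_force: [0.2, -0.7, -0.8]
grip_width: 0.004
grip_force: 0.0
```

send_rows(xyz=[[-10,0,0],[-22,0,0],[-36,0,0],[-50,0,0],[-64,0,0],[-78,0,0],[-90,0,0],[-100,0,0],[-107,0,0],[-111,0,0]], dr=[[0,0,0],[0,0,0],[0,0,0],[0,0,0],[0,0,0],[0,0,0],[0,0,0],[0,0,0],[0,0,0],[0,0,0]], jaw=66)

```text
time: 7.8
position: [0.4323, 0.1317, 0.1203]
tool_rot: [3.14, 0.061, -0.001]
ft_force: [-0.1, -0.4, -0.3]
grip_width: 0.679
grip_force: 0.0
```

send_rows(xyz=[[0,0,3],[0,0,8],[0,0,14],[0,0,20],[0,0,26],[0,0,32],[0,0,37],[0,0,40],[0,0,41.5],[0,0,41.5]], dr=[[0,0,0],[0,0,0],[0,0,0],[0,0,0],[0,0,0],[0,0,0],[0,0,0],[0,0,0],[0,0,0],[0,0,0]])

```text
time: 8.63
position: [0.4335, 0.132, 0.0786]
tool_rot: [-3.141, -0.061, 0.001]
ft_force: [0.1, -0.4, 0.9]
grip_width: 0.761
grip_force: 0.0
```

send_rows(xyz=[[0,0,0.5],[0,0,0.5],[0,0,0.5],[0,0,0.5],[0,0,0.5],[0,0,0.5],[0,0,0.5],[0,0,0.5],[0,0,0.5],[0,0,0.5]], dr=[[0,0,0],[0,0,0],[0,0,0],[0,0,0],[0,0,0],[0,0,0],[0,0,0],[0,0,0],[0,0,0],[0,0,0]], jaw=40, grip_force=30)

```text
time: 9.47
position: [0.4339, 0.132, 0.0787]
tool_rot: [3.141, 0.061, 0.0]
ft_force: [-0.4, -0.7, 2.3]
grip_width: 0.523
grip_force: 30.0
```

```bash
python3 - <<'E'
from plan import *
s=get_state();print(s['position'],s['ft_force'],s['torque'],s['grip_width']*87)
plan([pt(S,-106,-87,170),pt(T,-97,-53,170),pt(T,-97,-53,50),pt(T,-97,-53,25)])
E
```

```text
[0.43385281 0.13197993 0.07866159] [-0.41631267 -0.72870994  2.29415456] [-0.02450473  0.01223574 -0.01331438] 45.50447348211691
q7 -1.95
[0.433 0.132 0.17  0.039] -> [-0.4, -0.2, -91.3] [0.0, -0.0, -0.0]
[ 0.518 -0.156  0.17   0.076] -> [73.3, 291.0, -0.0] [-0.0, -0.0, -0.037]
[ 0.518 -0.156  0.05   0.076] -> [-0.0, 0.0, 120.0] [-0.0, -0.0, -0.0]
[ 0.518 -0.156  0.025  0.076] -> [-0.0, 0.0, 25.0] [-0.0, -0.0, -0.0]
```

send_rows(xyz=[[0,0,-5],[0,0,-13],[0,0,-23],[0,0,-35],[0,0,-47],[0,0,-59],[0,0,-70],[0,0,-80],[0,0,-87],[0,0,-91]], dr=[[0,0,0],[0,0,0],[0,0,0],[0,0,0],[0,0,0],[0,0,0],[0,0,0],[0,0,0],[0,0,0],[0,0,0]])

```text
time: 10.3
position: [0.4342, 0.1321, 0.1708]
tool_rot: [3.141, 0.061, 0.002]
ft_force: [-0.1, 0.3, -1.4]
grip_width: 0.523
grip_force: 30.0
```

send_rows(xyz=[[5,20,0],[12,50,0],[21,85,0],[30,120,0],[39,155,0],[48,190,0],[56,225,0],[64,255,0],[70,278,0],[73,291,0]], dr=[[0,0,0],[0,0,0],[0,0,-0.01],[0,0,-0.015],[0,0,-0.02],[0,0,-0.025],[0,0,-0.03],[0,0,-0.037],[0,0,-0.037],[0,0,-0.037]])

```text
time: 11.13
position: [0.5178, -0.1599, 0.1689]
tool_rot: [3.139, 0.112, -0.002]
ft_force: [-0.2, 0.2, -2.1]
grip_width: 0.526
grip_force: 30.0
```

send_rows(xyz=[[0,0,10],[0,0,25],[0,0,42],[0,0,60],[0,0,78],[0,0,94],[0,0,107],[0,0,117],[0,0,122],[0,0,125]], dr=[[0,0,0],[0,0,0],[0,0,0],[0,0,0],[0,0,0],[0,0,0],[0,0,0],[0,0,0],[0,0,0],[0,0,0]])

```text
time: 11.97
position: [0.5176, -0.1551, 0.0438]
tool_rot: [-3.139, -0.12, 0.001]
ft_force: [0.1, -0.3, -1.8]
grip_width: 0.525
grip_force: 30.0
```

```bash
python3 - <<'E'
from plan import *
s=get_state();print(s['position'],s['ft_force'],s['torque'],s['grip_width']*87)
plan([pt(T,-97,-53,25)])
im=get_image("wrist");cv2.imwrite("pics/p2.png",cv2.resize(im[:,:,::-1],(640,480)))
E
```

```text
[ 0.51760942 -0.15514842  0.04381016] [ 0.10767449 -0.31116824 -1.83625299] [0.00412597 0.06009981 0.02361404] 45.65994055594056
q7 -1.38
[ 0.518 -0.156  0.025  0.076] -> [0.4, 0.7, 18.8] [-0.001, 0.001, 0.001]
```

View pics/p2.png

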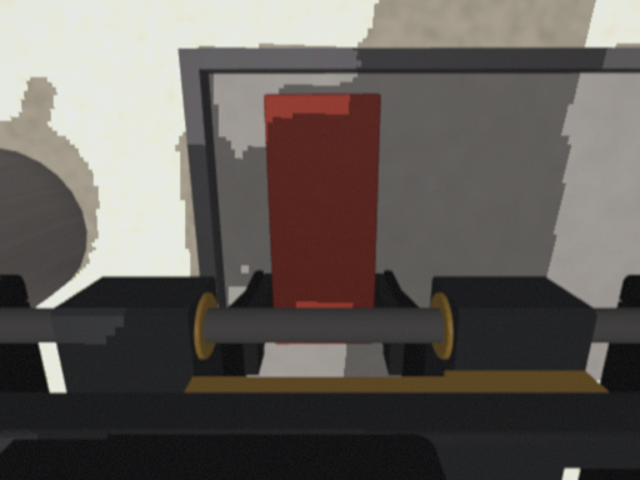

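The red tile is held square above the tray and clear of both fences. I'll lower and release it.

send_rows(xyz=[[0,0,2],[0,0,5],[0,0,8],[0,0,11],[0,0,14],[0,0,16],[0,0,17],[0,0,18],[0,0,18.5],[0,0,18.5]], dr=[[0,0,0],[0,0,0],[0,0,0],[0,0,0],[0,0,0],[0,0,0],[0,0,0],[0,0,0],[0,0,0],[0,0,0]])

```text
time: 12.85
position: [0.5179, -0.156, 0.026]
tool_rot: [3.139, 0.119, -0.0]
ft_force: [-1.2, 0.3, -0.9]
grip_width: 0.523
grip_force: 30.0
```

```bash
python3 - <<'E'
from plan import *
s=get_state();print(s['position'],s['ft_force'])
h=-np.pi/2
plan([pt(T,-97,-53,70),pt(T,-145,-53,70,h),pt(T,-145,-53,26,h),pt(T,-124,-53,26,h),pt(T,-130,-53,26,h),pt(T,-130,-53,50,h),pt(T,-55,-98,50,h),pt(T,-55,-98,26,h),pt(T,-55,-54.5,26,h)])
E
```

```text
[ 0.51790757 -0.15599322  0.02597458] [-1.19510779  0.32232967 -0.94307533]
q7 -1.39
[ 0.518 -0.156  0.07   0.076] -> [0.1, -0.2, -44.0] [0.0, 0.0, -0.0]
[ 0.47  -0.159  0.07  -1.495] -> [-48.0, 0.0, -0.0] [-0.0, 0.0, 1.571]
[ 0.47  -0.159  0.026 -1.495] -> [-0.0, -0.0, 44.0] [0.0, -0.0, 0.0]
[ 0.491 -0.158  0.026 -1.495] -> [-0.0, -21.0, -0.0] [0.0, -0.0, 0.0]
[ 0.485 -0.158  0.026 -1.495] -> [-0.0, 6.0, 0.0] [0.0, -0.0, 0.0]
[ 0.485 -0.158  0.05  -1.495] -> [0.0, 0.0, -24.0] [0.0, -0.0, 0.0]
[ 0.563 -0.197  0.05  -1.495] -> [45.0, -75.0, -0.0] [0.0, -0.0, 0.0]
[ 0.563 -0.197  0.026 -1.495] -> [-0.0, -0.0, 24.0] [0.0, -0.0, 0.0]
[ 0.56  -0.154  0.026 -1.495] -> [-43.5, 0.0, -0.0] [0.0, -0.0, 0.0]
```

send_rows(xyz=[[0,0,0.5],[0,0,0.5],[0,0,0.5],[0,0,0],[0,0,-4],[0,0,-12],[0,0,-22],[0,0,-32],[0,0,-40],[0,0,-44]], dr=[[0,0,0],[0,0,0],[0,0,0],[0,0,0],[0,0,0],[0,0,0],[0,0,0],[0,0,0],[0,0,0],[0,0,0]], jaw=60)

```text
time: 13.68
position: [0.519, -0.1563, 0.0722]
tool_rot: [3.138, 0.119, 0.004]
ft_force: [0.5, -0.7, 0.7]
grip_width: 0.69
grip_force: 0.0
```

send_rows(xyz=[[-5,0,0],[-10,0,0],[-15,0,0],[-20,0,0],[-25,0,0],[-30,0,0],[-35,0,0],[-40,0,0],[-44,0,0],[-48,0,0]], dr=[[0,0,0.12],[0,0,0.24],[0,0,0.36],[0,0,0.48],[0,0,0.6],[0,0,0.72],[0,0,0.84],[0,0,0.96],[0,0,1.08],[0,0,1.2]], jaw=0)

```text
time: 14.52
position: [0.4699, -0.1597, 0.0704]
tool_rot: [2.653, -1.682, 0.001]
ft_force: [-0.2, 0.1, 0.2]
grip_width: 0.041
grip_force: 0.0
```

send_rows(xyz=[[0,0,0],[0,0,0],[0,0,0],[0,0,0],[0,0,0],[0,0,0],[0,0,0],[0,0,0],[0,0,0],[0,0,0]], dr=[[0,0,0.1],[0,0,0.2],[0,0,0.3],[0,0,0.371],[0,0,0.371],[0,0,0.371],[0,0,0.371],[0,0,0.371],[0,0,0.371],[0,0,0.371]])

```text
time: 15.35
position: [0.4704, -0.1588, 0.0703]
tool_rot: [-2.306, 2.133, -0.0]
ft_force: [0.3, 0.2, -0.1]
grip_width: 0.003
grip_force: 0.0
```

```bash
python3 - <<'E'
from plan import *
s=get_state();print(s['position'],s['ft_force'])
h=-np.pi/2
plan([pt(T,-145,-53,26,h)])
import pickle
im=get_image("wrist");pickle.dump((s,im),open("t1.pkl","wb"));cv2.imwrite("pics/p3.png",cv2.resize(im[:,:,::-1],(640,480)))
E
```

```text
[ 0.47043544 -0.15880728  0.07029387] [ 0.34905546  0.1609732  -0.0613614 ]
q7 -2.69
[ 0.47  -0.159  0.026 -1.495] -> [0.6, 0.4, 44.3] [-0.0, -0.0, 0.002]
```

View pics/p3.png

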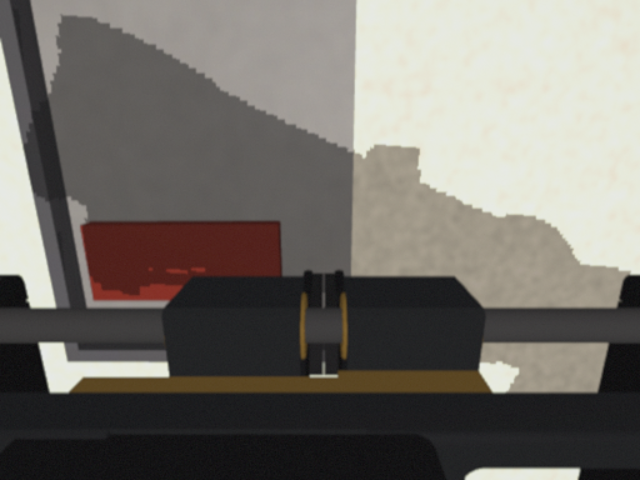

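send_rows(xyz=[[0,0,0],[0,0,0],[0,0,0],[0,0,0],[0,0,0],[0,0,0],[0,0,0],[0,0,0],[0,0,0],[0,0,0]], dr=[[0,0,-0.12],[0,0,-0.24],[0,0,-0.36],[0,0,-0.48],[0,0,-0.6],[0,0,-0.72],[0,0,-0.84],[0,0,-0.96],[0,0,-1.08],[0,0,-1.2]])

```text
time: 16.23
position: [0.4698, -0.1601, 0.07]
tool_rot: [-3.108, 0.454, 0.0]
ft_force: [0.3, -0.4, -1.2]
grip_width: 0.005
grip_force: 0.0
```

send_rows(xyz=[[0,0,0],[0,0,0],[0,0,0],[0,0,0],[0,0,0],[0,0,0],[0,0,0],[0,0,0],[0,0,0],[0,0,0]], dr=[[0,0,-0.12],[0,0,-0.24],[0,0,-0.36],[0,0,-0.48],[0,0,-0.6],[0,0,-0.72],[0,0,-0.84],[0,0,-0.96],[0,0,-1.08],[0,0,-1.2]])

```text
time: 17.07
position: [0.4698, -0.1601, 0.07]
tool_rot: [-2.822, -1.381, -0.0]
ft_force: [-0.4, 0.0, -0.1]
grip_width: 0.007
grip_force: 0.0
```

send_rows(xyz=[[0,0,0],[0,0,0],[0,0,0],[0,0,0],[0,0,0],[0,0,0],[0,0,0],[0,0,0],[0,0,0],[0,0,0]], dr=[[0,0,-0.12],[0,0,-0.24],[0,0,-0.36],[0,0,-0.48],[0,0,-0.6],[0,0,-0.72],[0,0,-0.742],[0,0,-0.742],[0,0,-0.742],[0,0,-0.742]])

```text
time: 17.9
position: [0.47, -0.1599, 0.0701]
tool_rot: [-2.138, -2.302, -0.0]
ft_force: [0.2, -0.6, 0.4]
grip_width: 0.006
grip_force: 0.0
```

```bash
python3 - <<'E'
from plan import *
import pickle
s=get_state();print(s['position'],s['joint_positions'])
h=np.pi/2
plan([pt(T,-145,-53,26,h),pt(T,-124,-53,26,h),pt(T,-130,-53,26,h),pt(T,-130,-53,50,h),pt(T,-55,-98,50,h),pt(T,-55,-98,26,h),pt(T,-55,-54.5,26,h)])
st,im=pickle.load(open("t1.pkl","rb"));C=cam("wrist",st)
w=unproj(C,np.array([(280,222),(82,226),(92,300)])*.8,.016);c,sn=np.cos(T[2]),np.sin(T[2])
print("tile corners tray-local",(w-T[:2])@np.array([[c,-sn],[sn,c]])*1e3)
E
```

```text
[ 0.46997657 -0.15986622  0.07005083] [-5.81168459e-04  1.54311338e-01  2.95159538e-01  2.02553851e+00
 -5.43444964e-02  9.69007289e-01  3.95561658e-01]
q7 0.4
[ 0.47  -0.159  0.026  1.647] -> [0.4, 0.2, 44.1] [0.0, -0.0, -0.002]
[ 0.491 -0.158  0.026  1.647] -> [0.0, 21.0, -0.0] [-0.0, -0.0, 0.0]
[ 0.485 -0.158  0.026  1.647] -> [0.0, -6.0, 0.0] [-0.0, -0.0, 0.0]
[ 0.485 -0.158  0.05   1.647] -> [0.0, -0.0, -24.0] [-0.0, -0.0, 0.0]
[ 0.563 -0.197  0.05   1.647] -> [-45.0, 75.0, -0.0] [-0.0, -0.0, 0.0]
[ 0.563 -0.197  0.026  1.647] -> [-0.0, 0.0, 24.0] [-0.0, -0.0, 0.0]
[ 0.56  -0.154  0.026  1.647] -> [43.5, -0.0, 0.0] [-0.0, -0.0, 0.0]
tile corners tray-local [[-121.02940482  -77.86202947]
 [ -11.38524262  -75.42517485]
 [  -9.66709003  -30.82926659]]
```

send_rows(xyz=[[0,0,5],[0,0,12],[0,0,20],[0,0,28],[0,0,34],[0,0,39],[0,0,42],[0,0,44],[0,0,44],[0,0,44]], dr=[[0,0,0],[0,0,0],[0,0,0],[0,0,0],[0,0,0],[0,0,0],[0,0,0],[0,0,0],[0,0,0],[0,0,0]])

```text
time: 18.73
position: [0.4702, -0.1597, 0.0261]
tool_rot: [2.135, 2.304, 0.0]
ft_force: [0.3, -0.1, 0.8]
grip_width: 0.007
grip_force: 0.0
```

send_rows(xyz=[[0,3,0],[0,6,0],[0,9,0],[0,12,0],[0,14,0],[0,16,0],[0,17.5,0],[0,18.5,0],[0,19.3,0],[0,20,0]], dr=[[0,0,0],[0,0,0],[0,0,0],[0,0,0],[0,0,0],[0,0,0],[0,0,0],[0,0,0],[0,0,0],[0,0,0]])

```text
time: 19.57
position: [0.4899, -0.1582, 0.0259]
tool_rot: [-2.135, -2.304, 0.0]
ft_force: [-0.8, -0.2, -0.3]
grip_width: 0.007
grip_force: 0.2
```

send_rows(xyz=[[0,0.3,0],[0,0.6,0],[0,0.9,0],[0,1.2,0],[0,1.5,0],[0,1.8,0],[0,2,0],[0,2,0],[0,2,0],[0,2,0]], dr=[[0,0,0],[0,0,0],[0,0,0],[0,0,0],[0,0,0],[0,0,0],[0,0,0],[0,0,0],[0,0,0],[0,0,0]])

```text
time: 20.4
position: [0.4921, -0.158, 0.0261]
tool_rot: [2.135, 2.304, 0.0]
ft_force: [0.0, -0.1, 0.1]
grip_width: 0.01
grip_force: 0.2
```

send_rows(xyz=[[0,0.5,0],[0,1,0],[0,1.4,0],[0,1.8,0],[0,2.2,0],[0,2.5,0],[0,2.8,0],[0,3,0],[0,3,0],[0,3,0]], dr=[[0,0,0],[0,0,0],[0,0,0],[0,0,0],[0,0,0],[0,0,0],[0,0,0],[0,0,0],[0,0,0],[0,0,0]])

```text
time: 21.23
position: [0.4951, -0.1578, 0.026]
tool_rot: [2.135, 2.304, -0.0]
ft_force: [-0.5, -0.0, 1.0]
grip_width: 0.004
grip_force: 0.5
```

```bash
python3 - <<'E'
from plan import *
import pickle
st=get_state();C=cam("wrist",st);im=get_image("wrist")
cv2.imwrite("pics/p4.png",cv2.resize(im[:,:,::-1],(640,480)))
T0=get_image("top")[140:240,280:410];cv2.imwrite("pics/p4t.png",cv2.resize(T0[:,:,::-1],(780,600),interpolation=cv2.INTER_CUBIC))
E
```

```text
(no output)
```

View pics/p4.png

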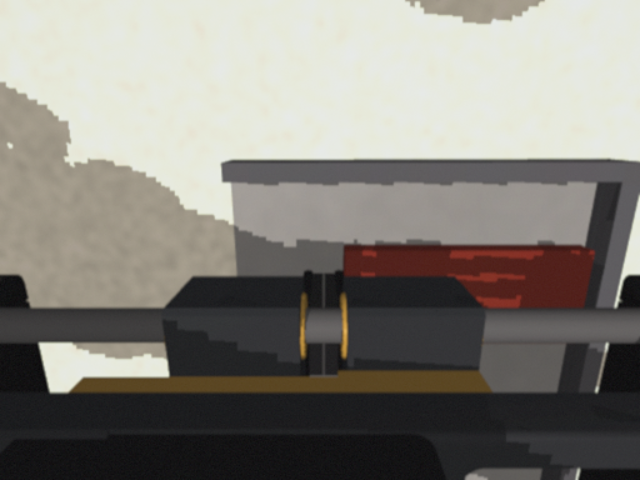

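```bash
python3 - <<'E'
from plan import *
st=get_state();C=cam("wrist",st);c,sn=np.cos(T[2]),np.sin(T[2]);M=np.array([[c,-sn],[sn,c]])
L=lambda p,z:np.round((unproj(C,np.array(p)*.8,z)-T[:2])@M*1e3,1)
print("tcp",np.round((st['position'][:2]-T[:2])@M*1e3,1))
print("tile",L([(344,246),(594,247)],.016));print("fence base",L([(589,183)],.006));print("fence top corners",L([(222,161),(223,180),(610,160),(620,181),(598,182)],.02))
im=get_image("wrist")[130:260,420:512];cv2.imwrite("pics/p5.png",cv2.resize(im[:,:,::-1],(424,600),interpolation=cv2.INTER_CUBIC))
E
```

```text
tcp [-120.   -53.2]
tile [[-110.7  -28. ]
 [  -1.3  -28.4]]
fence base [[-1.7 -1.8]]
fence top corners [[-160.3    8.9]
 [-160.4    1.3]
 [  -5.     9.2]
 [   0.8    0.8]
 [  -8.     0.4]]
```

View pics/p5.png

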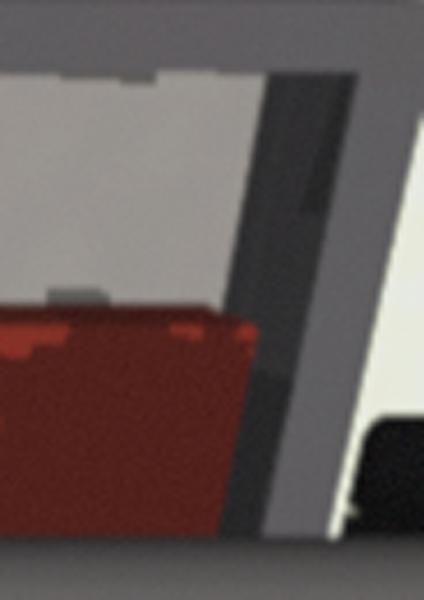

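send_rows(xyz=[[0,0.4,0],[0,0.8,0],[0,1.2,0],[0,1.5,0],[0,1.8,0],[0,2,0],[0,2,0],[0,2,0],[0,2,0],[0,2,0]], dr=[[0,0,0],[0,0,0],[0,0,0],[0,0,0],[0,0,0],[0,0,0],[0,0,0],[0,0,0],[0,0,0],[0,0,0]])

```text
time: 22.22
position: [0.4969, -0.1576, 0.026]
tool_rot: [-2.135, -2.304, 0.0]
ft_force: [-1.7, -0.5, -0.1]
grip_width: 0.006
grip_force: 0.6
```

send_rows(xyz=[[0,0.4,0],[0,0.8,0],[0,1.2,0],[0,1.5,0],[0,1.5,0],[0,1.5,0],[0,1.5,0],[0,1.5,0],[0,1.5,0],[0,1.5,0]], dr=[[0,0,0],[0,0,0],[0,0,0],[0,0,0],[0,0,0],[0,0,0],[0,0,0],[0,0,0],[0,0,0],[0,0,0]])

```text
time: 23.05
position: [0.497, -0.1576, 0.0258]
tool_rot: [-2.134, -2.302, 0.003]
ft_force: [-5.5, -0.4, 3.7]
grip_width: 0.002
grip_force: 2.8
```

send_rows(xyz=[[0,-2,0],[0,-5,0],[0,-5,-5],[0,-5,-12],[0,-5,-19],[0,-5,-26],[0,-5,-28],[0,-5,-28],[0,-5,-28],[0,-5,-28]], dr=[[0,0,0],[0,0,0],[0,0,0],[0,0,0],[0,0,0],[0,0,0],[0,0,0],[0,0,0],[0,0,0],[0,0,0]])

```text
time: 23.88
position: [0.4933, -0.1578, 0.0539]
tool_rot: [-2.135, -2.304, 0.0]
ft_force: [0.8, 0.5, -0.6]
grip_width: 0.009
grip_force: 0.0
```

send_rows(xyz=[[-5,6,0],[-10,14,0],[-16,22,0],[-22,31,0],[-28,40,0],[-34,49,0],[-39,57,0],[-43,63,0],[-45,66,0],[-45,66,0]], dr=[[0,0,0],[0,0,0],[0,0,0],[0,0,0],[0,0,0],[0,0,0],[0,0,0],[0,0,0],[0,0,0],[0,0,0]], jaw=66)

```text
time: 24.72
position: [0.5634, -0.1983, 0.0539]
tool_rot: [2.136, 2.304, -0.001]
ft_force: [-0.3, -0.0, 0.2]
grip_width: 0.677
grip_force: 0.0
```

send_rows(xyz=[[0,0,3],[0,0,8],[0,0,13],[0,0,18],[0,0,22],[0,0,25],[0,0,27],[0,0,28],[0,0,28],[0,0,28]], dr=[[0,0,0],[0,0,0],[0,0,0],[0,0,0],[0,0,0],[0,0,0],[0,0,0],[0,0,0],[0,0,0],[0,0,0]])

```text
time: 25.55
position: [0.5629, -0.1978, 0.0262]
tool_rot: [2.135, 2.304, 0.0]
ft_force: [0.2, -0.7, 0.7]
grip_width: 0.757
grip_force: 0.0
```

send_rows(xyz=[[4,0,0],[9,0,0],[14,0,0],[19,0,0],[24,0,0],[29,0,0],[34,0,0],[38,0,0],[41,0,0],[42,0,0]], dr=[[0,0,0],[0,0,0],[0,0,0],[0,0,0],[0,0,0],[0,0,0],[0,0,0],[0,0,0],[0,0,0],[0,0,0]])

```text
time: 26.38
position: [0.5598, -0.1567, 0.0262]
tool_rot: [2.134, 2.303, -0.001]
ft_force: [0.9, -5.4, -0.4]
grip_width: 0.758
grip_force: 2.5
```

send_rows(xyz=[[0.5,0,0],[1,0,0],[1.5,0,0],[2,0,0],[2.5,0,0],[3,0,0],[3,0,0],[3,0,0],[3,0,0],[3,0,0]], dr=[[0,0,0],[0,0,0],[0,0,0],[0,0,0],[0,0,0],[0,0,0],[0,0,0],[0,0,0],[0,0,0],[0,0,0]])

```text
time: 27.22
position: [0.5597, -0.1566, 0.0264]
tool_rot: [2.134, 2.299, -0.003]
ft_force: [1.5, -8.6, -0.4]
grip_width: 0.756
grip_force: 4.2
```

Tile d is seated: contact came at tray-local TCP x = -118 and y = -57. I'll use these as flush references for the next tiles. Next is the green tile.

```bash
python3 - <<'E'
from plan import *
h=np.pi/2
plan([pt(T,-55,-75,60,h),pt(T,-55,-75,165,h),pt(S,83,-29,165),pt(S,83,-29,81),pt(S,-7,-29,81)])
E
```

```text
q7 0.4
[ 0.562 -0.175  0.06   1.647] -> [-18.2, 0.6, -33.5] [0.001, 0.005, -0.002]
[ 0.562 -0.175  0.165  1.647] -> [0.0, -0.0, -105.0] [-0.0, -0.0, 0.0]
[0.62  0.197 0.165 0.039] -> [366.5, 86.5, 0.0] [-0.0, -0.0, 1.608]
[0.62  0.197 0.081 0.039] -> [-0.0, 0.0, 84.0] [-0.0, -0.0, -0.0]
[0.53  0.194 0.081 0.039] -> [-90.0, 0.0, -0.0] [-0.0, -0.0, -0.0]
```

send_rows(xyz=[[-4,0,0],[-10,0,0],[-16,0,-5],[-21,0,-15],[-21,0,-30],[-21,0,-50],[-21,0,-75],[-21,0,-100],[-21,0,-125],[-21,0,-139]], dr=[[0,0,0],[0,0,0],[0,0,0],[0,0,0],[0,0,0],[0,0,0],[0,0,0],[0,0,0],[0,0,0],[0,0,0]])

```text
time: 28.05
position: [0.5623, -0.1742, 0.1693]
tool_rot: [2.133, 2.301, 0.005]
ft_force: [1.3, 0.2, 0.1]
grip_width: 0.758
grip_force: 0.0
```

send_rows(xyz=[[20,5,0],[50,12,0],[85,20,0],[120,28,0],[155,36,0],[190,45,0],[225,53,0],[260,61,0],[295,70,0],[320,76,0]], dr=[[0,0,0.1],[0,0,0.2],[0,0,0.32],[0,0,0.44],[0,0,0.56],[0,0,0.68],[0,0,0.8],[0,0,0.92],[0,0,1.04],[0,0,1.16]], jaw=0)

```text
time: 28.88
position: [0.6123, 0.1557, 0.1661]
tool_rot: [-3.048, -0.753, -0.002]
ft_force: [-0.2, 0.8, 0.4]
grip_width: 0.086
grip_force: 0.0
```

```bash
python3 - <<'E'
from plan import *
plan([pt(S,83,-29,165),pt(S,83,-29,81),pt(S,-7,-29,81)])
E
```

```text
q7 -1.31
[0.62  0.197 0.165 0.039] -> [26.2, -33.4, 1.2] [-0.002, -0.001, 0.445]
[0.62  0.197 0.081 0.039] -> [-0.0, 0.0, 84.0] [-0.0, -0.0, -0.0]
[0.53  0.194 0.081 0.039] -> [-90.0, 0.0, -0.0] [-0.0, -0.0, -0.0]
```

send_rows(xyz=[[3,-4,0],[7,-9,0],[12,-15,0],[17,-21,0],[21,-27,0],[24,-31,0],[26,-33.5,0],[26,-33.5,0],[26,-33.5,0],[26,-33.5,0]], dr=[[0,0,0.08],[0,0,0.16],[0,0,0.24],[0,0,0.32],[0,0,0.4],[0,0,0.445],[0,0,0.445],[0,0,0.445],[0,0,0.445],[0,0,0.445]])

```text
time: 29.72
position: [0.6197, 0.1922, 0.1653]
tool_rot: [3.141, 0.066, 0.0]
ft_force: [-0.1, 0.2, 0.2]
grip_width: 0.003
grip_force: 0.0
```

```bash
python3 - <<'E'
from plan import *
plan([pt(S,83,-29,165),pt(S,83,-29,81),pt(S,-7,-29,81)])
cv2.imwrite("pics/p6.png",cv2.resize(get_image("wrist")[:,:,::-1],(640,480)))
E
```

```text
q7 -1.79
[0.62  0.197 0.165 0.039] -> [0.4, -5.2, 0.3] [0.0, -0.0, 0.003]
[0.62  0.197 0.081 0.039] -> [-0.0, 0.0, 84.0] [-0.0, -0.0, -0.0]
[0.53  0.194 0.081 0.039] -> [-90.0, 0.0, -0.0] [-0.0, -0.0, -0.0]
```

View pics/p6.png

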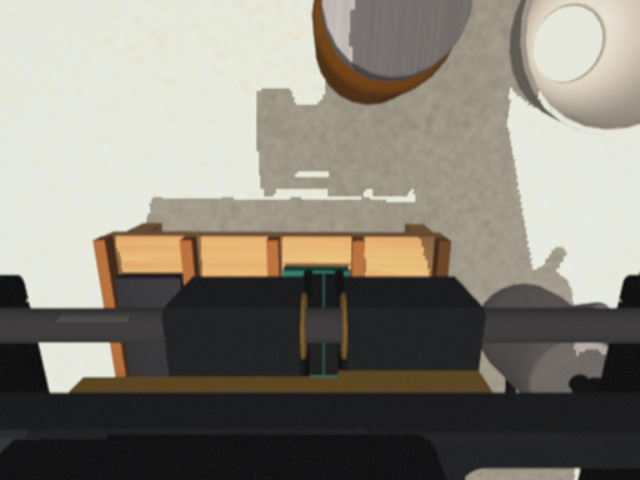

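send_rows(xyz=[[0,-3,5],[0,-5,15],[0,-5,27],[0,-5,40],[0,-5,52],[0,-5,63],[0,-5,72],[0,-5,79],[0,-5,83],[0,-5,84]], dr=[[0,0,0.003],[0,0,0.003],[0,0,0.003],[0,0,0.003],[0,0,0.003],[0,0,0.003],[0,0,0.003],[0,0,0.003],[0,0,0.003],[0,0,0.003]])

```text
time: 30.6
position: [0.6191, 0.1977, 0.08]
tool_rot: [3.14, 0.061, -0.002]
ft_force: [1.1, 0.4, -0.1]
grip_width: 0.007
grip_force: 0.0
```

send_rows(xyz=[[-4,0,0],[-11,0,0],[-21,0,0],[-32,0,0],[-44,0,0],[-56,0,0],[-67,0,0],[-77,0,0],[-85,0,0],[-90,0,0]], dr=[[0,0,0],[0,0,0],[0,0,0],[0,0,0],[0,0,0],[0,0,0],[0,0,0],[0,0,0],[0,0,0],[0,0,0]])

```text
time: 31.43
position: [0.5291, 0.1946, 0.0818]
tool_rot: [-3.14, -0.062, -0.002]
ft_force: [1.8, -0.2, 0.5]
grip_width: 0.002
grip_force: 0.5
```

send_rows(xyz=[[0,0,0],[4,0,0],[12,0,-1],[12,0,-6],[12,0,-12],[12,0,-18],[12,0,-24],[12,0,-30],[12,0,-36],[12,0,-40]], dr=[[0,0,0],[0,0,0],[0,0,0],[0,0,0],[0,0,0],[0,0,0],[0,0,0],[0,0,0],[0,0,0],[0,0,0]])

```text
time: 32.27
position: [0.5418, 0.195, 0.1222]
tool_rot: [-3.141, -0.061, -0.002]
ft_force: [-0.2, -0.8, 0.2]
grip_width: 0.006
grip_force: 0.0
```

send_rows(xyz=[[-10,0,0],[-22,0,0],[-36,0,0],[-50,0,0],[-64,0,0],[-78,0,0],[-90,0,0],[-100,0,0],[-111,0,0],[-111,0,0]], dr=[[0,0,0],[0,0,0],[0,0,0],[0,0,0],[0,0,0],[0,0,0],[0,0,0],[0,0,0],[0,0,0],[0,0,0]], jaw=66)

```text
time: 33.1
position: [0.4283, 0.1905, 0.1207]
tool_rot: [3.141, 0.063, -0.003]
ft_force: [0.1, 0.1, -0.1]
grip_width: 0.68
grip_force: 0.0
```

```bash
python3 - <<'E'
from plan import *
plan([pt(S,-106,-29,78.5),pt(S,-106,-29,172),pt(T,-97,-101,172),pt(T,-97,-101,26)])
E
```

```text
q7 -2.0
[0.431 0.19  0.078 0.039] -> [2.9, 0.6, 42.2] [0.0, 0.002, 0.001]
[0.431 0.19  0.172 0.039] -> [0.0, -0.0, -93.5] [-0.0, -0.0, -0.0]
[ 0.522 -0.204  0.172  0.076] -> [75.1, 397.0, -0.0] [-0.0, -0.0, -0.037]
[ 0.522 -0.204  0.026  0.076] -> [-0.0, 0.0, 146.0] [-0.0, -0.0, -0.0]
```

send_rows(xyz=[[0,0,3],[0,0,8],[0,0,14],[0,0,20],[0,0,26],[0,0,32],[0,0,37],[0,0,40],[0,0,42],[0,0,42]], dr=[[0,0,0],[0,0,0],[0,0,0],[0,0,0],[0,0,0],[0,0,0],[0,0,0],[0,0,0],[0,0,0],[0,0,0]])

```text
time: 33.93
position: [0.4304, 0.1904, 0.0785]
tool_rot: [3.14, 0.061, -0.001]
ft_force: [0.4, -0.0, -0.0]
grip_width: 0.764
grip_force: 0.0
```

send_rows(xyz=[[0,0,0],[0,0,0],[0,0,0],[0,0,0],[0,0,0],[0,0,0],[0,0,0],[0,0,0],[0,0,0],[0,0,0]], dr=[[0,0,0],[0,0,0],[0,0,0],[0,0,0],[0,0,0],[0,0,0],[0,0,0],[0,0,0],[0,0,0],[0,0,0]], jaw=40, grip_force=30)

```text
time: 34.77
position: [0.4308, 0.1906, 0.0792]
tool_rot: [-3.141, -0.061, -0.001]
ft_force: [-0.1, -0.7, 1.9]
grip_width: 0.524
grip_force: 30.0
```

```bash
python3 - <<'E'
from plan import *
s=get_state();print(s['position'],s['ft_force'],s['torque'])
plan([pt(T,-97,-101,172),pt(T,-97,-101,26)])
E
```

```text
[0.43081477 0.19062125 0.07920533] [-0.05808037 -0.73964787  1.91887102] [-0.01341679 -0.0209698   0.00494113]
q7 -1.98
[ 0.522 -0.204  0.172  0.076] -> [75.5, 397.5, -92.8] [-0.0, -0.0, -0.037]
[ 0.522 -0.204  0.026  0.076] -> [-0.0, 0.0, 146.0] [-0.0, -0.0, -0.0]
```

send_rows(xyz=[[0,0,-5],[0,0,-13],[0,0,-23],[0,0,-35],[0,0,-47],[0,0,-59],[0,0,-70],[0,0,-80],[0,0,-90],[0,0,-94]], dr=[[0,0,0],[0,0,0],[0,0,0],[0,0,0],[0,0,0],[0,0,0],[0,0,0],[0,0,0],[0,0,0],[0,0,0]])

```text
time: 35.6
position: [0.4313, 0.1909, 0.1749]
tool_rot: [-3.14, -0.061, -0.003]
ft_force: [0.3, 0.3, -1.5]
grip_width: 0.522
grip_force: 30.0
```

send_rows(xyz=[[4,20,0],[10,52,0],[17,90,0],[24,128,0],[31,166,0],[38,204,0],[45,242,0],[52,280,0],[59,318,0],[66,350,0]], dr=[[0,0,0],[0,0,0],[0,0,-0.01],[0,0,-0.015],[0,0,-0.02],[0,0,-0.025],[0,0,-0.03],[0,0,-0.037],[0,0,-0.037],[0,0,-0.037]])

```text
time: 36.43
position: [0.5099, -0.1597, 0.1733]
tool_rot: [3.139, 0.117, 0.0]
ft_force: [-0.4, -0.6, -2.2]
grip_width: 0.526
grip_force: 30.0
```

send_rows(xyz=[[7,25,0],[11,40,5],[11,47,20],[11,47,38],[11,47,56],[11,47,74],[11,47,90],[11,47,103],[11,47,112],[11,47,115]], dr=[[0,0,0],[0,0,0],[0,0,0],[0,0,0],[0,0,0],[0,0,0],[0,0,0],[0,0,0],[0,0,0],[0,0,0]])

```text
time: 37.27
position: [0.5238, -0.2023, 0.0565]
tool_rot: [-3.139, -0.12, 0.004]
ft_force: [-0.4, 0.2, -1.4]
grip_width: 0.524
grip_force: 30.0
```

```bash
python3 - <<'E'
from plan import *
h=np.pi/2
plan([pt(T,-97,-101,25.5),pt(T,-97,-101,70),pt(T,-150,-101,70,h),pt(T,-150,-101,26,h),pt(T,-118,-101,26,h)])
E
```

```text
q7 -0.98
[ 0.522 -0.204  0.026  0.076] -> [-2.2, 1.2, 31.0] [-0.0, 0.003, 0.0]
[ 0.522 -0.204  0.07   0.076] -> [0.0, -0.0, -44.5] [-0.0, -0.0, -0.0]
[ 0.469 -0.208  0.07   1.647] -> [-53.0, 0.0, -0.0] [-0.0, -0.0, -1.571]
[ 0.469 -0.208  0.026  1.647] -> [-0.0, 0.0, 44.0] [-0.0, -0.0, 0.0]
[ 0.501 -0.205  0.026  1.647] -> [-0.0, 32.0, -0.0] [-0.0, -0.0, 0.0]
```

send_rows(xyz=[[-2,1,4],[-2,1,9],[-2,1,14],[-2,1,19],[-2,1,23],[-2,1,26],[-2,1,28],[-2,1,29.5],[-2,1,30.5],[-2,1,31]], dr=[[0,0,0],[0,0,0],[0,0,0],[0,0,0],[0,0,0],[0,0,0],[0,0,0],[0,0,0],[0,0,0],[0,0,0]])

```text
time: 38.1
position: [0.5228, -0.2039, 0.027]
tool_rot: [3.139, 0.119, 0.0]
ft_force: [0.0, -0.1, -1.0]
grip_width: 0.526
grip_force: 30.0
```

send_rows(xyz=[[0,0,0.5],[0,0,0.5],[0,0,0.5],[0,0,0],[0,0,-4],[0,0,-12],[0,0,-22],[0,0,-32],[0,0,-40],[0,0,-44]], dr=[[0,0,0],[0,0,0],[0,0,0],[0,0,0],[0,0,0],[0,0,0],[0,0,0],[0,0,0],[0,0,0],[0,0,0]], jaw=62)

```text
time: 38.93
position: [0.5238, -0.2042, 0.0731]
tool_rot: [3.139, 0.119, 0.004]
ft_force: [-0.3, -0.2, 0.2]
grip_width: 0.709
grip_force: 0.0
```

send_rows(xyz=[[-5,0,0],[-11,0,0],[-17,0,0],[-23,0,0],[-29,0,0],[-35,0,0],[-41,0,0],[-47,0,0],[-53,0,0],[-53,0,0]], dr=[[0,0,-0.12],[0,0,-0.24],[0,0,-0.36],[0,0,-0.48],[0,0,-0.6],[0,0,-0.72],[0,0,-0.84],[0,0,-0.96],[0,0,-1.08],[0,0,-1.2]], jaw=0)

```text
time: 39.77
position: [0.4687, -0.2082, 0.0713]
tool_rot: [-2.519, -1.877, 0.0]
ft_force: [0.4, -0.1, -0.3]
grip_width: 0.054
grip_force: 0.0
```

send_rows(xyz=[[0,0,0],[0,0,0],[0,0,0],[0,0,4],[0,0,12],[0,0,20],[0,0,28],[0,0,36],[0,0,42],[0,0,44]], dr=[[0,0,-0.1],[0,0,-0.2],[0,0,-0.3],[0,0,-0.371],[0,0,-0.371],[0,0,-0.371],[0,0,-0.371],[0,0,-0.371],[0,0,-0.371],[0,0,-0.371]])

```text
time: 40.6
position: [0.469, -0.2075, 0.0255]
tool_rot: [-2.135, -2.302, 0.002]
ft_force: [0.6, 0.7, -0.3]
grip_width: 0.008
grip_force: 0.0
```

```bash
python3 - <<'E'
from plan import *
h=np.pi/2
plan([pt(T,-150,-101,26,h),pt(T,-118,-101,26,h)])
E
```

```text
q7 0.56
[ 0.469 -0.208  0.026  1.647] -> [-0.1, -0.2, -0.5] [-0.002, -0.001, -0.0]
[ 0.501 -0.205  0.026  1.647] -> [-0.0, 32.0, -0.0] [-0.0, -0.0, 0.0]
```

send_rows(xyz=[[0,4,0],[0,9,0],[0,14,0],[0,19,0],[0,23,0],[0,26,0],[0,28,0],[0,30,0],[0,31,0],[0,32,0]], dr=[[0,0,0],[0,0,0],[0,0,0],[0,0,0],[0,0,0],[0,0,0],[0,0,0],[0,0,0],[0,0,0],[0,0,0]])

```text
time: 41.43
position: [0.5008, -0.2056, 0.0269]
tool_rot: [-2.134, -2.303, 0.002]
ft_force: [-5.8, -0.2, 3.9]
grip_width: 0.005
grip_force: 2.6
```

send_rows(xyz=[[0,0.5,0],[0,1,0],[0,1.5,0],[0,2,0],[0,2,0],[0,2,0],[0,2,0],[0,2,0],[0,2,0],[0,2,0]], dr=[[0,0,0],[0,0,0],[0,0,0],[0,0,0],[0,0,0],[0,0,0],[0,0,0],[0,0,0],[0,0,0],[0,0,0]])

```text
time: 42.27
position: [0.5009, -0.2056, 0.0267]
tool_rot: [-2.133, -2.3, 0.005]
ft_force: [-8.4, 0.2, 7.1]
grip_width: 0.008
grip_force: 4.1
```

send_rows(xyz=[[0,-2,0],[0,-5,0],[0,-5,-5],[0,-5,-12],[0,-5,-19],[0,-5,-26],[0,-5,-28],[0,-5,-28],[0,-5,-28],[0,-5,-28]], dr=[[0,0,0],[0,0,0],[0,0,0],[0,0,0],[0,0,0],[0,0,0],[0,0,0],[0,0,0],[0,0,0],[0,0,0]])

```text
time: 43.1
position: [0.4987, -0.2055, 0.0548]
tool_rot: [-2.135, -2.304, 0.0]
ft_force: [0.4, 0.3, -0.0]
grip_width: 0.005
grip_force: 0.0
```

send_rows(xyz=[[-5,6,0],[-10,14,0],[-16,22,0],[-22,31,0],[-28,40,0],[-34,49,0],[-39,57,0],[-43,63,0],[-44,66,0],[-44,66,0]], dr=[[0,0,0],[0,0,0],[0,0,0],[0,0,0],[0,0,0],[0,0,0],[0,0,0],[0,0,0],[0,0,0],[0,0,0]], jaw=66)

```text
time: 43.93
position: [0.5686, -0.2448, 0.0548]
tool_rot: [2.135, 2.304, -0.001]
ft_force: [0.4, -0.2, -0.4]
grip_width: 0.678
grip_force: 0.0
```

send_rows(xyz=[[0,0,3],[0,0,8],[0,0,13],[0,0,18],[0,0,22],[0,0,25],[0,0,27],[0,0,28],[0,0,28],[0,0,28]], dr=[[0,0,0],[0,0,0],[0,0,0],[0,0,0],[0,0,0],[0,0,0],[0,0,0],[0,0,0],[0,0,0],[0,0,0]])

```text
time: 44.77
position: [0.5681, -0.2446, 0.0272]
tool_rot: [2.135, 2.304, -0.0]
ft_force: [-0.9, 0.1, -0.1]
grip_width: 0.76
grip_force: 0.0
```

send_rows(xyz=[[4,0,0],[9,0,0],[14,0,0],[19,0,0],[24,0,0],[29,0,0],[33,0,0],[37,0,0],[40,0,0],[42,0,0]], dr=[[0,0,0],[0,0,0],[0,0,0],[0,0,0],[0,0,0],[0,0,0],[0,0,0],[0,0,0],[0,0,0],[0,0,0]])

```text
time: 45.6
position: [0.5649, -0.2024, 0.0271]
tool_rot: [2.134, 2.304, -0.0]
ft_force: [0.6, -5.7, -0.0]
grip_width: 0.757
grip_force: 3.1
```

send_rows(xyz=[[0.5,0,0],[1,0,0],[1.5,0,0],[2,0,0],[2.5,0,0],[3,0,0],[3,0,0],[3,0,0],[3,0,0],[3,0,0]], dr=[[0,0,0],[0,0,0],[0,0,0],[0,0,0],[0,0,0],[0,0,0],[0,0,0],[0,0,0],[0,0,0],[0,0,0]])

```text
time: 46.43
position: [0.5649, -0.2024, 0.0274]
tool_rot: [2.135, 2.3, -0.002]
ft_force: [0.6, -7.2, -0.5]
grip_width: 0.757
grip_force: 3.5
```

```bash
python3 - <<'E'
from plan import *
s=get_state();c,sn=np.cos(T[2]),np.sin(T[2]);print((s['position'][:2]-T[:2])@np.array([[c,-sn],[sn,c]])*1e3)
h=np.pi/2
plan([pt(T,-55,-125,26,h),pt(T,-55,-125,170,h),pt(S,49,29,170),pt(S,49,29,81)])
E
```

```text
[ -53.80703771 -102.99411456]
q7 0.53
[ 0.565 -0.224  0.026  1.647] -> [-22.0, -1.2, 1.5] [0.001, 0.004, -0.001]
[ 0.565 -0.224  0.17   1.647] -> [0.0, -0.0, -144.0] [-0.0, -0.0, 0.0]
[0.584 0.254 0.17  0.039] -> [475.7, 54.6, 0.0] [-0.0, -0.0, 1.608]
[0.584 0.254 0.081 0.039] -> [-0.0, 0.0, 89.0] [-0.0, -0.0, -0.0]
```

send_rows(xyz=[[-4,0,0],[-12,0,0],[-20,0,-5],[-25,0,-15],[-25,0,-35],[-25,0,-60],[-25,0,-90],[-25,0,-115],[-25,0,-135],[-25,0,-143]], dr=[[0,0,0],[0,0,0],[0,0,0],[0,0,0],[0,0,0],[0,0,0],[0,0,0],[0,0,0],[0,0,0],[0,0,0]])

```text
time: 47.27
position: [0.5682, -0.2256, 0.1746]
tool_rot: [2.133, 2.3, 0.005]
ft_force: [0.2, 0.1, 0.2]
grip_width: 0.762
grip_force: 0.0
```

send_rows(xyz=[[15,2,0],[40,5,0],[72,8,0],[105,12,0],[138,16,0],[171,20,0],[204,23,0],[237,27,0],[270,31,0],[300,34,0]], dr=[[0,0,0.1],[0,0,0.2],[0,0,0.3],[0,0,0.4],[0,0,0.5],[0,0,0.6],[0,0,0.7],[0,0,0.8],[0,0,0.9],[0,0,1]], jaw=0)

```text
time: 48.1
position: [0.5771, 0.0794, 0.1698]
tool_rot: [-2.98, -0.992, 0.001]
ft_force: [-0.0, 0.6, 0.7]
grip_width: 0.087
grip_force: 0.0
```

```bash
python3 - <<'E'
from plan import *
plan([pt(S,49,29,165)])
E
```

```text
q7 -1.03
[0.584 0.254 0.165 0.039] -> [110.0, -135.8, 4.9] [-0.001, 0.001, 0.604]
```

send_rows(xyz=[[15,-18,0],[32,-39,0],[50,-61,0],[68,-83,2],[84,-103,4],[97,-120,5],[106,-131,5],[110,-136,5],[110,-136,5],[110,-136,5]], dr=[[0,0,0.09],[0,0,0.18],[0,0,0.27],[0,0,0.36],[0,0,0.45],[0,0,0.54],[0,0,0.604],[0,0,0.604],[0,0,0.604],[0,0,0.604]])

```text
time: 48.93
position: [0.5834, 0.2509, 0.1647]
tool_rot: [3.14, 0.069, -0.001]
ft_force: [-0.4, -0.4, -0.1]
grip_width: 0.003
grip_force: 0.0
```

```bash
python3 - <<'E'
from plan import *
plan([pt(S,49,29,81)])
cv2.imwrite("pics/p7.png",np.hstack([get_image("scene"),get_image("top"),get_image("wrist")])[:,:,::-1][:, :][::1])
a=cv2.imread("pics/p7.png");cv2.imwrite("pics/p7.png",np.vstack([cv2.resize(a[:,:1024],(800,300)),cv2.resize(a[:,1024:],(400,300),).repeat(1,0) if 0 else np.hstack([cv2.resize(a[:,1024:],(400,300)),cv2.resize(a[120:260,512+270:512+470],(400,300))])]))
E
```

```text
q7 -1.88
[0.584 0.254 0.081 0.039] -> [0.5, -3.2, 83.7] [0.001, 0.001, 0.005]
```

View pics/p7.png

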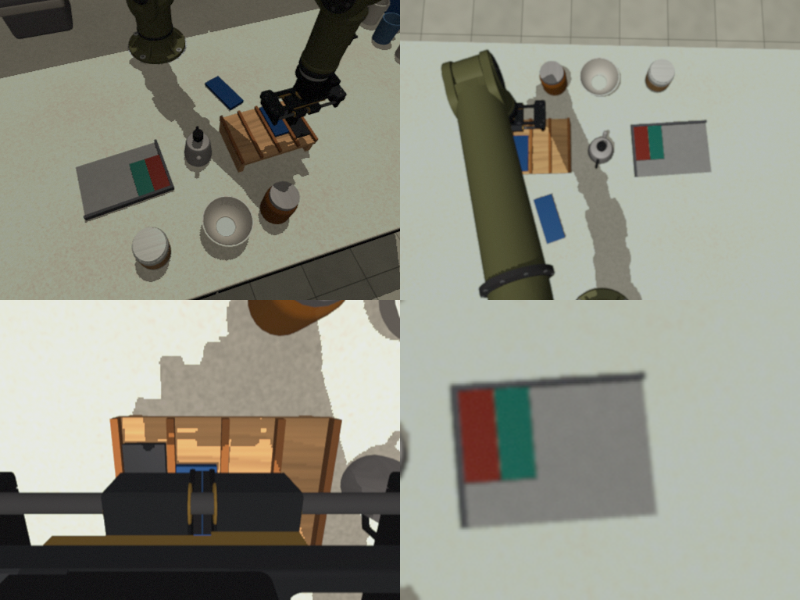

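The top crop shows red and green flush in the far left corner, at (477,435) and (515,430). The blue and charcoal tiles and the pot look unmoved. I'll carry on with the blue lane tile.

send_rows(xyz=[[0,-2,5],[0,-3,15],[0,-3,27],[0,-3,40],[0,-3,52],[0,-3,63],[0,-3,72],[0,-3,79],[0,-3,83],[0,-3,84]], dr=[[0,0,0.005],[0,0,0.005],[0,0,0.005],[0,0,0.005],[0,0,0.005],[0,0,0.005],[0,0,0.005],[0,0,0.005],[0,0,0.005],[0,0,0.005]])

```text
time: 49.92
position: [0.5829, 0.2548, 0.08]
tool_rot: [3.14, 0.059, -0.002]
ft_force: [0.7, 0.5, 0.3]
grip_width: 0.005
grip_force: 0.0
```

send_rows(xyz=[[-4,0,0],[-9,0,0],[-16,0,0],[-24,0,0],[-32,0,0],[-39,0,0],[-46,0,0],[-51,0,0],[-54,0,0],[-56,0,0]], dr=[[0,0,0],[0,0,0],[0,0,0],[0,0,0],[0,0,0],[0,0,0],[0,0,0],[0,0,0],[0,0,0],[0,0,0]])

```text
time: 50.75
position: [0.5269, 0.253, 0.0812]
tool_rot: [-3.141, -0.06, -0.0]
ft_force: [1.1, -0.2, 1.3]
grip_width: 0.007
grip_force: 0.7
```

send_rows(xyz=[[0,0,0],[4,0,0],[12,0,-1],[12,0,-6],[12,0,-12],[12,0,-18],[12,0,-24],[12,0,-30],[12,0,-36],[12,0,-40]], dr=[[0,0,0],[0,0,0],[0,0,0],[0,0,0],[0,0,0],[0,0,0],[0,0,0],[0,0,0],[0,0,0],[0,0,0]])

```text
time: 51.58
position: [0.5396, 0.2535, 0.1222]
tool_rot: [-3.14, -0.06, -0.001]
ft_force: [0.5, -0.6, -0.3]
grip_width: 0.009
grip_force: 0.0
```

send_rows(xyz=[[-10,0,0],[-22,0,0],[-36,0,0],[-50,0,0],[-64,0,0],[-78,0,0],[-90,0,0],[-100,0,0],[-111,0,0],[-111,0,0]], dr=[[0,0,0],[0,0,0],[0,0,0],[0,0,0],[0,0,0],[0,0,0],[0,0,0],[0,0,0],[0,0,0],[0,0,0]], jaw=66)

```text
time: 52.42
position: [0.4261, 0.2492, 0.1208]
tool_rot: [3.141, 0.062, -0.003]
ft_force: [0.2, 0.3, -1.0]
grip_width: 0.68
grip_force: 0.0
```

```bash
python3 - <<'E'
from plan import *
plan([pt(S,-106,29,78.5),pt(S,-106,29,172),pt(T,-97,-147,172),pt(T,-97,-147,26)])
E
```

```text
q7 -2.09
[0.429 0.248 0.078 0.039] -> [2.8, 1.3, 42.3] [-0.0, 0.002, 0.0]
[0.429 0.248 0.172 0.039] -> [0.0, -0.0, -93.5] [-0.0, -0.0, -0.0]
[ 0.525 -0.25   0.172  0.076] -> [76.8, 501.0, -0.0] [-0.0, -0.0, -0.037]
[ 0.525 -0.25   0.026  0.076] -> [-0.0, 0.0, 146.0] [-0.0, -0.0, -0.0]
```

send_rows(xyz=[[0,1,3],[0,1,8],[0,1,14],[0,1,20],[0,1,26],[0,1,32],[0,1,37],[0,1,40],[0,1,42],[0,1,42]], dr=[[0,0,0],[0,0,0],[0,0,0],[0,0,0],[0,0,0],[0,0,0],[0,0,0],[0,0,0],[0,0,0],[0,0,0]])

```text
time: 53.25
position: [0.4282, 0.2479, 0.0785]
tool_rot: [3.14, 0.059, -0.001]
ft_force: [0.5, 0.8, -0.4]
grip_width: 0.76
grip_force: 0.0
```

send_rows(xyz=[[0,0,0],[0,0,0],[0,0,0],[0,0,0],[0,0,0],[0,0,0],[0,0,0],[0,0,0],[0,0,0],[0,0,0]], dr=[[0,0,0],[0,0,0],[0,0,0],[0,0,0],[0,0,0],[0,0,0],[0,0,0],[0,0,0],[0,0,0],[0,0,0]], jaw=40, grip_force=30)

```text
time: 54.08
position: [0.4286, 0.2484, 0.0792]
tool_rot: [-3.141, -0.06, -0.0]
ft_force: [-0.3, 1.3, 2.3]
grip_width: 0.521
grip_force: 29.9
```

send_rows(xyz=[[0,0,-5],[0,0,-13],[0,0,-23],[0,0,-35],[0,0,-47],[0,0,-59],[0,0,-70],[0,0,-80],[0,0,-90],[0,0,-94]], dr=[[0,0,0],[0,0,0],[0,0,0],[0,0,0],[0,0,0],[0,0,0],[0,0,0],[0,0,0],[0,0,0],[0,0,0]])

```text
time: 54.92
position: [0.4291, 0.2485, 0.1749]
tool_rot: [-3.14, -0.059, -0.003]
ft_force: [0.4, -0.3, -0.6]
grip_width: 0.521
grip_force: 29.9
```

send_rows(xyz=[[3,20,0],[8,52,0],[14,90,0],[20,128,0],[26,166,0],[31,204,0],[37,242,0],[43,280,0],[49,318,0],[54,350,0]], dr=[[0,0,0],[0,0,0],[0,0,-0.01],[0,0,-0.015],[0,0,-0.02],[0,0,-0.025],[0,0,-0.03],[0,0,-0.037],[0,0,-0.037],[0,0,-0.037]])

```text
time: 55.75
position: [0.4955, -0.1026, 0.1733]
tool_rot: [3.139, 0.115, 0.001]
ft_force: [0.5, 0.0, -0.9]
grip_width: 0.524
grip_force: 29.9
```

```bash
python3 - <<'E'
from plan import *
plan([pt(T,-97,-147,172),pt(T,-97,-147,26)])
E
```

```text
q7 -1.3
[ 0.525 -0.25   0.172  0.076] -> [18.8, 148.7, 1.4] [0.001, -0.0, -0.003]
[ 0.525 -0.25   0.026  0.076] -> [-0.0, 0.0, 146.0] [-0.0, -0.0, -0.0]
```

send_rows(xyz=[[4,30,0],[8,62,0],[12,94,0],[16,122,5],[19,142,18],[19,151,36],[19,151,56],[19,151,76],[19,151,94],[19,151,105]], dr=[[0,0,0],[0,0,0],[0,0,0],[0,0,0],[0,0,0],[0,0,0],[0,0,0],[0,0,0],[0,0,0],[0,0,0]])

```text
time: 56.58
position: [0.5246, -0.2481, 0.0658]
tool_rot: [-3.138, -0.118, 0.005]
ft_force: [-0.2, 0.7, -1.6]
grip_width: 0.524
grip_force: 29.9
```

```bash
python3 - <<'E'
from plan import *
h=np.pi/2
plan([pt(T,-97,-147,26)])
E
```

```text
q7 -0.85
[ 0.525 -0.25   0.026  0.076] -> [0.5, 1.5, 39.8] [-0.001, 0.003, -0.001]
```

send_rows(xyz=[[0,1,5],[0,1,12],[0,1,19],[0,1,25],[0,1,30],[0,1,34],[0,1,37],[0,1,39],[0,1,40],[0,1,41]], dr=[[0,0,0],[0,0,0],[0,0,0],[0,0,0],[0,0,0],[0,0,0],[0,0,0],[0,0,0],[0,0,0],[0,0,0]])

```text
time: 57.42
position: [0.5261, -0.2498, 0.0271]
tool_rot: [3.139, 0.118, 0.0]
ft_force: [0.3, 0.4, -1.8]
grip_width: 0.523
grip_force: 29.9
```

send_rows(xyz=[[0,0,0.5],[0,0,0.5],[0,0,0.5],[0,0,0],[0,0,-4],[0,0,-12],[0,0,-22],[0,0,-32],[0,0,-40],[0,0,-44]], dr=[[0,0,0],[0,0,0],[0,0,0],[0,0,0],[0,0,0],[0,0,0],[0,0,0],[0,0,0],[0,0,0],[0,0,0]], jaw=62)

```text
time: 58.25
position: [0.5269, -0.2502, 0.0731]
tool_rot: [3.139, 0.117, 0.004]
ft_force: [0.3, -0.9, 0.3]
grip_width: 0.716
grip_force: 0.0
```

send_rows(xyz=[[-5,0,0],[-11,0,0],[-17,0,0],[-23,0,0],[-29,0,0],[-35,0,0],[-41,0,0],[-47,0,0],[-53,0,0],[-53,0,0]], dr=[[0,0,-0.12],[0,0,-0.24],[0,0,-0.36],[0,0,-0.48],[0,0,-0.6],[0,0,-0.72],[0,0,-0.84],[0,0,-0.96],[0,0,-1.08],[0,0,-1.2]], jaw=0)

```text
time: 59.08
position: [0.4718, -0.2541, 0.0713]
tool_rot: [-2.52, -1.875, 0.0]
ft_force: [0.4, -0.2, -0.2]
grip_width: 0.05
grip_force: 0.0
```

send_rows(xyz=[[0,0,0],[0,0,0],[0,0,0],[0,0,4],[0,0,12],[0,0,20],[0,0,28],[0,0,36],[0,0,42],[0,0,44]], dr=[[0,0,-0.1],[0,0,-0.2],[0,0,-0.3],[0,0,-0.371],[0,0,-0.371],[0,0,-0.371],[0,0,-0.371],[0,0,-0.371],[0,0,-0.371],[0,0,-0.371]])

```text
time: 59.92
position: [0.4721, -0.2533, 0.0255]
tool_rot: [-2.136, -2.301, 0.002]
ft_force: [0.1, -0.5, 0.5]
grip_width: 0.006
grip_force: 0.0
```

```bash
python3 - <<'E'
from plan import *
h=np.pi/2
plan([pt(T,-150,-147,26,h),pt(T,-118,-147,26,h)])
E
```

```text
q7 0.68
[ 0.472 -0.254  0.026  1.647] -> [-0.2, 0.1, -0.5] [-0.002, -0.001, -0.001]
[ 0.504 -0.251  0.026  1.647] -> [0.0, 32.0, -0.0] [-0.0, -0.0, 0.0]
```

Same geometry as before, so I'll push to the fence and then sideways.

send_rows(xyz=[[0,4,0],[0,9,0],[0,14,0],[0,19,0],[0,23,0],[0,26,0],[0,28,0],[0,30,0],[0,31,0],[0,32,0]], dr=[[0,0,0],[0,0,0],[0,0,0],[0,0,0],[0,0,0],[0,0,0],[0,0,0],[0,0,0],[0,0,0],[0,0,0]])

```text
time: 60.75
position: [0.5043, -0.2514, 0.0269]
tool_rot: [-2.136, -2.302, 0.001]
ft_force: [-4.3, -0.2, 2.4]
grip_width: 0.008
grip_force: 1.9
```

send_rows(xyz=[[0,0.5,0],[0,1,0],[0,1.5,0],[0,2,0],[0,2,0],[0,2,0],[0,2,0],[0,2,0],[0,2,0],[0,2,0]], dr=[[0,0,0],[0,0,0],[0,0,0],[0,0,0],[0,0,0],[0,0,0],[0,0,0],[0,0,0],[0,0,0],[0,0,0]])

```text
time: 61.58
position: [0.5044, -0.2515, 0.0268]
tool_rot: [-2.135, -2.299, 0.004]
ft_force: [-7.0, 0.6, 6.5]
grip_width: 0.005
grip_force: 3.7
```

send_rows(xyz=[[0,-2,0],[0,-5,0],[0,-5,-5],[0,-5,-12],[0,-5,-19],[0,-5,-26],[0,-5,-28],[0,-5,-28],[0,-5,-28],[0,-5,-28]], dr=[[0,0,0],[0,0,0],[0,0,0],[0,0,0],[0,0,0],[0,0,0],[0,0,0],[0,0,0],[0,0,0],[0,0,0]])

```text
time: 62.42
position: [0.5019, -0.2514, 0.0548]
tool_rot: [-2.136, -2.303, 0.0]
ft_force: [-0.1, 0.2, -0.5]
grip_width: 0.005
grip_force: 0.0
```

send_rows(xyz=[[-5,6,0],[-10,14,0],[-16,22,0],[-22,31,0],[-28,40,0],[-34,49,0],[-39,57,0],[-43,63,0],[-44,66,0],[-44,66,0]], dr=[[0,0,0],[0,0,0],[0,0,0],[0,0,0],[0,0,0],[0,0,0],[0,0,0],[0,0,0],[0,0,0],[0,0,0]], jaw=66)

```text
time: 63.25
position: [0.5717, -0.2908, 0.0548]
tool_rot: [2.136, 2.303, -0.001]
ft_force: [-0.3, 0.2, 0.2]
grip_width: 0.676
grip_force: 0.0
```

send_rows(xyz=[[0,0,3],[0,0,8],[0,0,13],[0,0,18],[0,0,22],[0,0,25],[0,0,27],[0,0,28],[0,0,28],[0,0,28]], dr=[[0,0,0],[0,0,0],[0,0,0],[0,0,0],[0,0,0],[0,0,0],[0,0,0],[0,0,0],[0,0,0],[0,0,0]])

```text
time: 64.08
position: [0.5712, -0.2906, 0.0272]
tool_rot: [2.136, 2.303, 0.0]
ft_force: [-0.5, 0.1, -0.7]
grip_width: 0.76
grip_force: 0.0
```

send_rows(xyz=[[4,0,0],[9,0,0],[14,0,0],[19,0,0],[24,0,0],[29,0,0],[33,0,0],[37,0,0],[40,0,0],[42,0,0]], dr=[[0,0,0],[0,0,0],[0,0,0],[0,0,0],[0,0,0],[0,0,0],[0,0,0],[0,0,0],[0,0,0],[0,0,0]])

```text
time: 64.92
position: [0.5681, -0.2483, 0.0271]
tool_rot: [2.136, 2.303, -0.0]
ft_force: [-0.3, -5.4, 0.4]
grip_width: 0.756
grip_force: 3.0
```

send_rows(xyz=[[0.5,0,0],[1,0,0],[1.5,0,0],[2,0,0],[2.5,0,0],[3,0,0],[3,0,0],[3,0,0],[3,0,0],[3,0,0]], dr=[[0,0,0],[0,0,0],[0,0,0],[0,0,0],[0,0,0],[0,0,0],[0,0,0],[0,0,0],[0,0,0],[0,0,0]])

```text
time: 65.75
position: [0.568, -0.2483, 0.0274]
tool_rot: [2.136, 2.299, -0.003]
ft_force: [1.1, -7.0, -0.5]
grip_width: 0.759
grip_force: 3.4
```

```bash
python3 - <<'E'
from plan import *
s=get_state();c,sn=np.cos(T[2]),np.sin(T[2]);print((s['position'][:2]-T[:2])@np.array([[c,-sn],[sn,c]])*1e3)
h=np.pi/2
plan([pt(T,-55,-171,26,h),pt(T,-55,-171,170,h),pt(S,78,87,170)])
E
```

```text
[ -54.16146657 -149.0068242 ]
q7 0.63
[ 0.569 -0.27   0.026  1.647] -> [-22.0, -0.8, 1.5] [0.001, 0.004, -0.002]
[ 0.569 -0.27   0.17   1.647] -> [0.0, -0.0, -144.0] [-0.0, -0.0, 0.0]
[0.61  0.313 0.17  0.039] -> [578.6, 85.7, 0.0] [-0.0, -0.0, 1.608]
```

send_rows(xyz=[[-4,0,0],[-12,0,0],[-20,0,-5],[-25,0,-15],[-25,0,-35],[-25,0,-60],[-25,0,-90],[-25,0,-115],[-25,0,-135],[-25,0,-143]], dr=[[0,0,0],[0,0,0],[0,0,0],[0,0,0],[0,0,0],[0,0,0],[0,0,0],[0,0,0],[0,0,0],[0,0,0]])

```text
time: 66.58
position: [0.5712, -0.2717, 0.1747]
tool_rot: [2.134, 2.299, 0.005]
ft_force: [0.5, -1.2, 0.7]
grip_width: 0.761
grip_force: 0.0
```

send_rows(xyz=[[15,2,0],[45,6,0],[80,12,0],[115,17,0],[150,22,0],[185,27,0],[220,32,0],[255,38,0],[290,43,0],[325,48,0]], dr=[[0,0,0.1],[0,0,0.2],[0,0,0.3],[0,0,0.4],[0,0,0.5],[0,0,0.6],[0,0,0.7],[0,0,0.8],[0,0,0.9],[0,0,1]], jaw=0)

```text
time: 67.42
position: [0.5927, 0.0588, 0.1698]
tool_rot: [-2.981, -0.989, 0.001]
ft_force: [-0.1, -0.2, 0.4]
grip_width: 0.083
grip_force: 0.0
```

```bash
python3 - <<'E'
from plan import *
plan([pt(S,78,87,165)])
E
```

```text
q7 -0.96
[0.61  0.313 0.165 0.039] -> [166.3, -193.3, 4.9] [-0.001, 0.001, 0.602]
```

send_rows(xyz=[[20,-24,0],[43,-50,0],[66,-77,0],[89,-103,2],[112,-130,4],[135,-156,5],[152,-177,5],[162,-190,5],[168,-196,5],[168,-196,5]], dr=[[0,0,0.08],[0,0,0.16],[0,0,0.24],[0,0,0.32],[0,0,0.4],[0,0,0.48],[0,0,0.56],[0,0,0.604],[0,0,0.604],[0,0,0.604]])

```text
time: 68.25
position: [0.6085, 0.3173, 0.1641]
tool_rot: [-3.141, -0.073, 0.002]
ft_force: [-0.2, 0.3, 0.2]
grip_width: 0.006
grip_force: 0.0
```

```bash
python3 - <<'E'
from plan import *
plan([pt(S,78,87,81)])
cv2.imwrite("pics/p8.png",np.vstack([np.hstack([cv2.resize(get_image(n),(400,300)) for n in("scene","top")]),np.hstack([cv2.resize(get_image("wrist"),(400,300)),cv2.resize(get_image("top")[120:260,200:400],(400,300))])])[:,:,::-1])
E
```

```text
q7 -1.89
[0.61  0.313 0.081 0.039] -> [1.9, 4.2, 83.1] [-0.0, 0.001, 0.008]
```

View pics/p8.png

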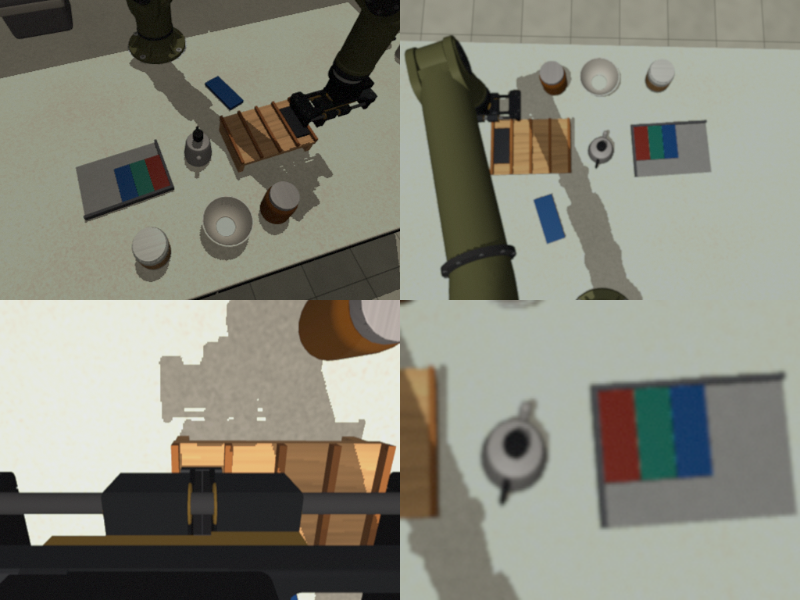

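```bash
python3 - <<'E'
from plan import *
st=get_state();C=cam("wrist",st);c,sn=np.cos(S[2]),np.sin(S[2])
print((unproj(C,[(256,213)],.07)-S[:2])@np.array([[c,-sn],[sn,c]])*1e3)
plan([pt(S,78,87,81)])
E
```

```text
[[61.52773873 88.75062524]]
q7 -1.89
[0.61  0.313 0.081 0.039] -> [0.5, -1.2, 84.1] [0.001, -0.0, 0.0]
```

The tray shows red, green and blue flush, the charcoal tile is still in its lane, and the pot is unmoved. Going on with charcoal.

send_rows(xyz=[[3,-1,5],[3,-1,15],[3,-1,27],[3,-1,40],[3,-1,52],[3,-1,63],[3,-1,72],[3,-1,79],[3,-1,83],[3,-1,84]], dr=[[0,0,0],[0,0,0],[0,0,0],[0,0,0],[0,0,0],[0,0,0],[0,0,0],[0,0,0],[0,0,0],[0,0,0]])

```text
time: 69.28
position: [0.6119, 0.3158, 0.08]
tool_rot: [3.14, 0.066, -0.002]
ft_force: [0.8, 0.3, 0.4]
grip_width: 0.006
grip_force: 0.0
```

send_rows(xyz=[[-4,0,0],[-11,0,0],[-20,0,0],[-31,0,0],[-43,0,0],[-55,0,0],[-66,0,0],[-76,0,0],[-83,0,0],[-87,0,0]], dr=[[0,0,0],[0,0,0],[0,0,0],[0,0,0],[0,0,0],[0,0,0],[0,0,0],[0,0,0],[0,0,0],[0,0,0]])

```text
time: 70.12
position: [0.5245, 0.3127, 0.0816]
tool_rot: [-3.14, -0.067, -0.001]
ft_force: [0.9, 0.7, 0.3]
grip_width: 0.004
grip_force: 0.4
```

send_rows(xyz=[[0,0,0],[4,0,0],[12,0,-1],[12,0,-6],[12,0,-12],[12,0,-18],[12,0,-24],[12,0,-30],[12,0,-36],[12,0,-40]], dr=[[0,0,0],[0,0,0],[0,0,0],[0,0,0],[0,0,0],[0,0,0],[0,0,0],[0,0,0],[0,0,0],[0,0,0]])

```text
time: 70.95
position: [0.5376, 0.3131, 0.1222]
tool_rot: [-3.14, -0.066, -0.001]
ft_force: [2.4, -0.7, -0.5]
grip_width: 0.01
grip_force: 0.0
```

send_rows(xyz=[[-10,0,0],[-22,0,0],[-36,0,0],[-50,0,0],[-64,0,0],[-78,0,0],[-90,0,0],[-100,0,0],[-111,0,0],[-111,0,0]], dr=[[0,0,0],[0,0,0],[0,0,0],[0,0,0],[0,0,0],[0,0,0],[0,0,0],[0,0,0],[0,0,0],[0,0,0]], jaw=66)

```text
time: 71.78
position: [0.424, 0.3084, 0.1208]
tool_rot: [-3.141, -0.069, 0.003]
ft_force: [-0.1, 0.6, -0.8]
grip_width: 0.678
grip_force: 0.0
```

```bash
python3 - <<'E'
from plan import *
plan([pt(S,-106,87,78.5),pt(S,-106,87,172),pt(T,-97,-193,172),pt(T,-97,-193,26)])
E
```

```text
q7 -2.14
[0.427 0.306 0.078 0.039] -> [2.5, 2.5, 42.3] [-0.0, 0.002, 0.005]
[0.427 0.306 0.172 0.039] -> [0.0, -0.0, -93.5] [-0.0, -0.0, -0.0]
[ 0.529 -0.295  0.172  0.076] -> [78.5, 604.9, -0.0] [-0.0, -0.0, -0.037]
[ 0.529 -0.295  0.026  0.076] -> [-0.0, 0.0, 146.0] [-0.0, -0.0, -0.0]
```

send_rows(xyz=[[0,2.5,3],[0,2.5,8],[0,2.5,14],[0,2.5,20],[0,2.5,26],[0,2.5,32],[0,2.5,37],[0,2.5,40],[0,2.5,42],[0,2.5,42]], dr=[[0,0,0.004],[0,0,0.004],[0,0,0.004],[0,0,0.004],[0,0,0.004],[0,0,0.004],[0,0,0.004],[0,0,0.004],[0,0,0.004],[0,0,0.004]])

```text
time: 72.62
position: [0.4264, 0.3055, 0.0785]
tool_rot: [3.14, 0.059, -0.001]
ft_force: [-0.7, -0.2, 0.5]
grip_width: 0.757
grip_force: 0.0
```

send_rows(xyz=[[0,0,0],[0,0,0],[0,0,0],[0,0,0],[0,0,0],[0,0,0],[0,0,0],[0,0,0],[0,0,0],[0,0,0]], dr=[[0,0,0],[0,0,0],[0,0,0],[0,0,0],[0,0,0],[0,0,0],[0,0,0],[0,0,0],[0,0,0],[0,0,0]], jaw=40, grip_force=30)

```text
time: 73.45
position: [0.4266, 0.3059, 0.0792]
tool_rot: [-3.141, -0.06, -0.0]
ft_force: [-0.7, -0.7, 2.4]
grip_width: 0.523
grip_force: 29.9
```

send_rows(xyz=[[0,0,-5],[0,0,-13],[0,0,-23],[0,0,-35],[0,0,-47],[0,0,-59],[0,0,-70],[0,0,-80],[0,0,-90],[0,0,-94]], dr=[[0,0,0],[0,0,0],[0,0,0],[0,0,0],[0,0,0],[0,0,0],[0,0,0],[0,0,0],[0,0,0],[0,0,0]])

```text
time: 74.28
position: [0.4272, 0.3062, 0.175]
tool_rot: [-3.139, -0.059, -0.003]
ft_force: [-0.5, 0.0, -1.9]
grip_width: 0.525
grip_force: 29.9
```

send_rows(xyz=[[3,20,0],[7,52,0],[12,90,0],[17,128,0],[22,166,0],[27,204,0],[32,242,0],[37,280,0],[42,318,0],[46,350,0]], dr=[[0,0,0],[0,0,0],[0,0,-0.01],[0,0,-0.015],[0,0,-0.02],[0,0,-0.025],[0,0,-0.03],[0,0,-0.037],[0,0,-0.037],[0,0,-0.037]])

```text
time: 75.12
position: [0.4856, -0.0454, 0.1733]
tool_rot: [3.139, 0.115, 0.001]
ft_force: [0.7, 0.7, -0.7]
grip_width: 0.526
grip_force: 29.9
```

```bash
python3 - <<'E'
from plan import *
plan([pt(T,-97,-193,172),pt(T,-97,-193,26)])
E
```

```text
q7 -1.45
[ 0.529 -0.295  0.172  0.076] -> [24.6, 252.5, 1.3] [0.0, -0.0, -0.003]
[ 0.529 -0.295  0.026  0.076] -> [-0.0, 0.0, 146.0] [-0.0, -0.0, -0.0]
```

send_rows(xyz=[[4,35,0],[7,72,0],[11,110,0],[15,148,0],[18,186,0],[22,220,0],[24,243,5],[25,254,20],[25,254,40],[25,254,58]], dr=[[0,0,0],[0,0,0],[0,0,0],[0,0,0],[0,0,0],[0,0,0],[0,0,0],[0,0,0],[0,0,0],[0,0,0]])

```text
time: 75.95
position: [0.5292, -0.2953, 0.1141]
tool_rot: [3.139, 0.114, -0.001]
ft_force: [0.1, 0.7, -1.8]
grip_width: 0.518
grip_force: 29.9
```

```bash
python3 - <<'E'
from plan import *
h=np.pi/2
plan([pt(T,-97,-193,26)])
E
```

```text
q7 -0.74
[ 0.529 -0.295  0.026  0.076] -> [-0.5, 0.0, 88.1] [0.001, 0.001, -0.003]
```

send_rows(xyz=[[0,0,14],[0,0,28],[0,0,42],[0,0,55],[0,0,66],[0,0,75],[0,0,81],[0,0,85],[0,0,87],[0,0,88]], dr=[[0,0,-0.003],[0,0,-0.003],[0,0,-0.003],[0,0,-0.003],[0,0,-0.003],[0,0,-0.003],[0,0,-0.003],[0,0,-0.003],[0,0,-0.003],[0,0,-0.003]])

```text
time: 76.78
position: [0.5298, -0.294, 0.0271]
tool_rot: [3.139, 0.122, 0.0]
ft_force: [0.0, 0.8, -0.5]
grip_width: 0.524
grip_force: 29.9
```

```bash
python3 - <<'E'
from plan import *
plan([pt(T,-97,-193,26)])
E
```

```text
q7 -0.67
[ 0.529 -0.295  0.026  0.076] -> [-1.3, 1.3, 1.1] [0.0, -0.0, 0.002]
```

send_rows(xyz=[[0,0,0.5],[0,0,0.5],[0,0,0.5],[0,0,0],[0,0,-4],[0,0,-12],[0,0,-22],[0,0,-32],[0,0,-40],[0,0,-44]], dr=[[0,0,0],[0,0,0],[0,0,0],[0,0,0],[0,0,0],[0,0,0],[0,0,0],[0,0,0],[0,0,0],[0,0,0]], jaw=62)

```text
time: 77.62
position: [0.5306, -0.2944, 0.0732]
tool_rot: [3.138, 0.122, 0.004]
ft_force: [0.2, -0.8, -0.4]
grip_width: 0.71
grip_force: 0.0
```

send_rows(xyz=[[-5,0,0],[-11,0,0],[-17,0,0],[-23,0,0],[-29,0,0],[-35,0,0],[-41,0,0],[-47,0,0],[-54,0,0],[-54,0,0]], dr=[[0,0,-0.12],[0,0,-0.24],[0,0,-0.36],[0,0,-0.48],[0,0,-0.6],[0,0,-0.72],[0,0,-0.84],[0,0,-0.96],[0,0,-1.08],[0,0,-1.2]], jaw=0)

```text
time: 78.45
position: [0.4743, -0.2985, 0.0714]
tool_rot: [-2.517, -1.879, 0.001]
ft_force: [-0.2, -0.1, -0.2]
grip_width: 0.052
grip_force: 0.0
```

send_rows(xyz=[[0,0,0],[0,0,0],[0,0,0],[0,0,4],[0,0,12],[0,0,20],[0,0,28],[0,0,36],[0,0,42],[0,0,44]], dr=[[0,0,-0.1],[0,0,-0.2],[0,0,-0.3],[0,0,-0.371],[0,0,-0.371],[0,0,-0.371],[0,0,-0.371],[0,0,-0.371],[0,0,-0.371],[0,0,-0.371]])

```text
time: 79.28
position: [0.4749, -0.2975, 0.0254]
tool_rot: [-2.132, -2.304, 0.002]
ft_force: [-1.0, 0.0, -0.4]
grip_width: 0.009
grip_force: 0.0
```

```bash
python3 - <<'E'
from plan import *
h=np.pi/2
plan([pt(T,-150,-192,26,h),pt(T,-118,-192,26,h)])
E
```

```text
q7 0.8
[ 0.476 -0.298  0.026  1.647] -> [-1.0, 0.7, -0.6] [-0.002, -0.001, 0.002]
[ 0.508 -0.296  0.026  1.647] -> [0.0, 32.0, -0.0] [-0.0, -0.0, 0.0]
```

send_rows(xyz=[[0,4,0],[0,9,0],[0,14,0],[0,19,0],[0,23,0],[0,26,0],[0,29,0],[0,31,0],[0,32,0],[0,32.7,0]], dr=[[0,0,0.002],[0,0,0.002],[0,0,0.002],[0,0,0.002],[0,0,0.002],[0,0,0.002],[0,0,0.002],[0,0,0.002],[0,0,0.002],[0,0,0.002]])

```text
time: 80.12
position: [0.5078, -0.2956, 0.027]
tool_rot: [-2.135, -2.303, 0.001]
ft_force: [-3.3, -0.1, 3.5]
grip_width: 0.006
grip_force: 1.7
```

send_rows(xyz=[[0,0.5,0],[0,1,0],[0,1.5,0],[0,2,0],[0,2,0],[0,2,0],[0,2,0],[0,2,0],[0,2,0],[0,2,0]], dr=[[0,0,0],[0,0,0],[0,0,0],[0,0,0],[0,0,0],[0,0,0],[0,0,0],[0,0,0],[0,0,0],[0,0,0]])

```text
time: 80.95
position: [0.5078, -0.2956, 0.0268]
tool_rot: [-2.134, -2.3, 0.003]
ft_force: [-7.6, 0.8, 5.2]
grip_width: 0.006
grip_force: 3.7
```

send_rows(xyz=[[0,-2,0],[0,-5,0],[0,-5,-5],[0,-5,-12],[0,-5,-19],[0,-5,-26],[0,-5,-28],[0,-5,-28],[0,-5,-28],[0,-5,-28]], dr=[[0,0,0],[0,0,0],[0,0,0],[0,0,0],[0,0,0],[0,0,0],[0,0,0],[0,0,0],[0,0,0],[0,0,0]])

```text
time: 81.78
position: [0.5053, -0.2955, 0.0548]
tool_rot: [-2.135, -2.304, 0.0]
ft_force: [-0.4, -0.3, 0.0]
grip_width: 0.006
grip_force: 0.0
```

send_rows(xyz=[[-5,6,0],[-10,14,0],[-16,22,0],[-22,31,0],[-28,40,0],[-34,49,0],[-39,57,0],[-43,63,0],[-46,66,0],[-46,66,0]], dr=[[0,0,0],[0,0,0],[0,0,0],[0,0,0],[0,0,0],[0,0,0],[0,0,0],[0,0,0],[0,0,0],[0,0,0]], jaw=66)

```text
time: 82.62
position: [0.5754, -0.3373, 0.0547]
tool_rot: [2.135, 2.304, -0.001]
ft_force: [0.1, 0.6, -0.2]
grip_width: 0.678
grip_force: 0.0
```

send_rows(xyz=[[0,0,3],[0,0,8],[0,0,13],[0,0,18],[0,0,22],[0,0,25],[0,0,27],[0,0,28],[0,0,28],[0,0,28]], dr=[[0,0,0],[0,0,0],[0,0,0],[0,0,0],[0,0,0],[0,0,0],[0,0,0],[0,0,0],[0,0,0],[0,0,0]])

```text
time: 83.45
position: [0.5748, -0.3366, 0.0272]
tool_rot: [2.135, 2.304, -0.0]
ft_force: [0.1, -0.2, -0.7]
grip_width: 0.758
grip_force: 0.0
```

send_rows(xyz=[[4,0,0],[9,0,0],[14,0,0],[19,0,0],[24,0,0],[29,0,0],[33,0,0],[37,0,0],[40,0,0],[42,0,0]], dr=[[0,0,0],[0,0,0],[0,0,0],[0,0,0],[0,0,0],[0,0,0],[0,0,0],[0,0,0],[0,0,0],[0,0,0]])

```text
time: 84.28
position: [0.5716, -0.2944, 0.0272]
tool_rot: [2.135, 2.304, -0.0]
ft_force: [-0.1, -1.7, 1.8]
grip_width: 0.757
grip_force: 1.2
```

send_rows(xyz=[[0.5,0,0],[1,0,0],[1.5,0,0],[2,0,0],[2.5,0,0],[3,0,0],[3.5,0,0],[4,0,0],[4,0,0],[4,0,0]], dr=[[0,0,0],[0,0,0],[0,0,0],[0,0,0],[0,0,0],[0,0,0],[0,0,0],[0,0,0],[0,0,0],[0,0,0]])

```text
time: 85.12
position: [0.5715, -0.2941, 0.0277]
tool_rot: [2.134, 2.299, -0.004]
ft_force: [0.3, -8.0, 0.1]
grip_width: 0.758
grip_force: 4.0
```

```bash
python3 - <<'E'
from plan import *
s=get_state();c,sn=np.cos(T[2]),np.sin(T[2]);print((s['position'][:2]-T[:2])@np.array([[c,-sn],[sn,c]])*1e3)
E
```

```text
[ -54.14367063 -194.97516838]
```

send_rows(xyz=[[-6,0,0],[-16,0,0],[-26,0,-8],[-28,0,-25],[-28,0,-50],[-28,0,-80],[-20,0,-110],[-5,0,-140],[15,0,-162],[30,0,-172]], dr=[[0,0,0],[0,0,0],[0,0,0],[0,0,0],[0,0,0],[0,0,0],[0,0,0],[0,0,0],[0,0,0],[0,0,0]], jaw=60)

```text
time: 85.95
position: [0.5703, -0.2608, 0.2035]
tool_rot: [2.133, 2.301, 0.005]
ft_force: [-0.3, 1.0, 0.3]
grip_width: 0.688
grip_force: 0.0
```

```bash
python3 - <<'E'
from plan import *
import pickle
get_image("top");get_image("top")
s=get_state();im=get_image("wrist");pickle.dump((s,im),open("row.pkl","wb"));print(s['position'])
cr=im[40:240,130:397]; cv2.imwrite("pics/p9.png",cv2.resize(cr[:,:,::-1],(800,600),interpolation=cv2.INTER_CUBIC))
E
```

```text
[ 0.57106824 -0.25826651  0.20218571]
```

View pics/p9.png

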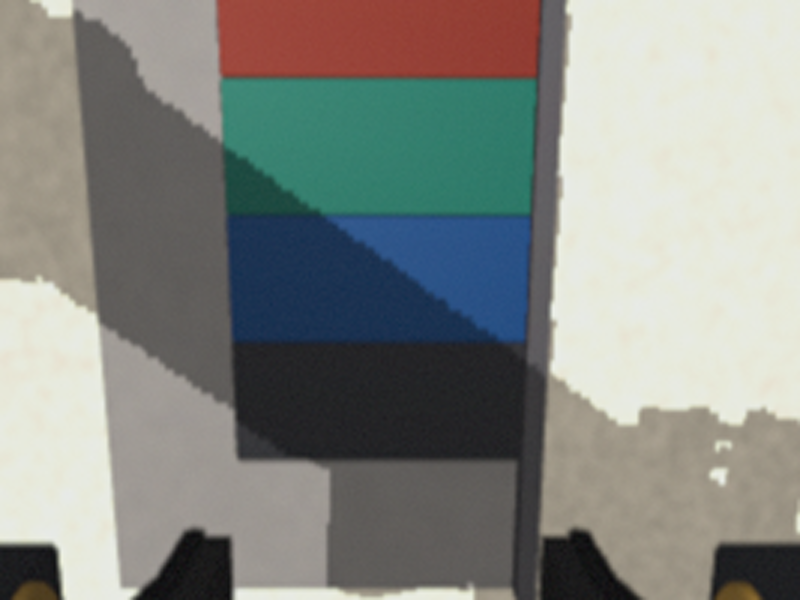

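The crop shows all four tiles square and gapless. The seams are at rows 77, 214 and 341, and every short end lies along the far fence (column ~530). Now the pot.

```bash
python3 - <<'E'
from plan import *
plan([(.53,-.06,.25,T[2]+np.pi/2)])
E
```

```text
q7 0.61
[ 0.53  -0.06   0.25   1.647] -> [202.4, -24.0, -49.6] [0.002, -0.0, 0.002]
```

send_rows(xyz=[[5,0,-20],[20,-3,-40],[45,-6,-50],[75,-10,-50],[105,-14,-50],[135,-17,-50],[165,-20,-50],[188,-23,-50],[202,-24,-50],[202,-24,-50]], dr=[[0,0,0],[0,0,0],[0,0,0],[0,0,0],[0,0,0],[0,0,0],[0,0,0],[0,0,0],[0,0,0],[0,0,0]])

```text
time: 86.93
position: [0.5291, -0.0583, 0.2478]
tool_rot: [-2.129, -2.307, 0.001]
ft_force: [-0.1, 0.1, 0.7]
grip_width: 0.694
grip_force: 0.0
```

```bash
python3 - <<'E'
from plan import *
import pickle
t=get_image("top");get_image("top")
s=get_state();im=get_image("wrist");pickle.dump((s,im),open("pot.pkl","wb"));print(s['position'])
m=(im.max(2)<45).astype(np.uint8); n,l,st,c=cv2.connectedComponentsWithStats(m)
C=cam("wrist",s)
print("expected px",proj(C,[.531,.009,.122]))
for i in range(1,n):
    if st[i,4]>60: print(st[i],c[i])
cv2.imwrite("pics/p10.png",np.hstack([cv2.resize(im,(448,336)),cv2.resize(t[130:250,190:310],(336,336))])[:,:,::-1])
E
```

```text
[ 0.52944467 -0.06256841  0.24824015]
expected px [[266.39171999 108.03412173]]
[211  86  23  13 122] [222.2295082   91.59836066]
[252  93  30  30 305] [271.20655738 111.77704918]
[168 217  40  30 734] [192.63896458 234.5       ]
[310 216  40  31 765] [324.01437908 234.33856209]
[    0   221   512   163 40539] [212.84868892 333.28269074]
[ 321  221  191   80 4419] [408.09255488 253.03665988]
[473 274  39  34 445] [502.4988764  289.78876404]
```

View pics/p10.png

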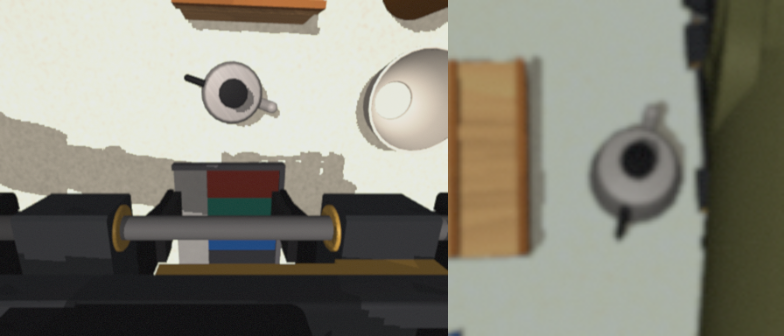

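The knob is at wrist pixel (266.5,107.5), matching (0.531, 0.009), so the pot has not moved. The red tile also sits against the left fence.

```bash
python3 - <<'E'
from plan import *
a=T[2]+np.pi/2
plan([(.531,.009,.19,a),(.531,.009,.111,a)])
E
```

```text
q7 0.17
[0.531 0.009 0.19  1.647] -> [72.3, 6.9, 58.3] [-0.001, 0.001, -0.002]
[0.531 0.009 0.111 1.647] -> [-0.0, 0.0, 79.0] [-0.0, -0.0, 0.0]
```

send_rows(xyz=[[8,1,2],[20,2,8],[34,4,16],[48,5,26],[60,6,36],[68,7,46],[72,7,54],[72,7,58],[72,7,58],[72,7,58]], dr=[[0,0,0],[0,0,0],[0,0,0],[0,0,0],[0,0,0],[0,0,0],[0,0,0],[0,0,0],[0,0,0],[0,0,0]])

```text
time: 87.92
position: [0.5312, 0.0102, 0.191]
tool_rot: [2.137, 2.303, -0.001]
ft_force: [0.3, 0.7, 0.1]
grip_width: 0.688
grip_force: 0.0
```

send_rows(xyz=[[0,0,8],[0,0,18],[0,0,28],[0,0,38],[0,0,48],[0,0,57],[0,0,65],[0,0,72],[0,0,77],[0,0,79]], dr=[[0,0,0],[0,0,0],[0,0,0],[0,0,0],[0,0,0],[0,0,0],[0,0,0],[0,0,0],[0,0,0],[0,0,0]])

```text
time: 88.75
position: [0.5308, 0.0111, 0.111]
tool_rot: [-2.135, -2.304, 0.002]
ft_force: [0.2, 0.7, 0.4]
grip_width: 0.693
grip_force: 0.0
```

```bash
python3 - <<'E'
from plan import *
a=T[2]+np.pi/2
plan([(.531,.009,.111,a)])
E
```

```text
q7 0.07
[0.531 0.009 0.111 1.647] -> [-2.1, 0.1, 0.0] [-0.001, 0.0, 0.0]
```

send_rows(xyz=[[-1,0,0],[-2,0,0],[-2,0,0],[-2,0,0],[-2,0,0],[-2,0,0],[-2,0,0],[-2,0,0],[-2,0,0],[-2,0,0]], dr=[[0,0,0],[0,0,0],[0,0,0],[0,0,0],[0,0,0],[0,0,0],[0,0,0],[0,0,0],[0,0,0],[0,0,0]], jaw=20, grip_force=35)

```text
time: 89.58
position: [0.5312, 0.0092, 0.1123]
tool_rot: [-2.135, -2.304, 0.0]
ft_force: [-2.2, -0.1, 3.6]
grip_width: 0.331
grip_force: 35.0
```

send_rows(xyz=[[0,0,0],[0,0,0],[0,0,0],[0,0,0],[0,0,-2],[0,0,-6],[0,0,-12],[0,0,-18],[0,0,-23],[0,0,-25]], dr=[[0,0,0],[0,0,0],[0,0,0],[0,0,0],[0,0,0],[0,0,0],[0,0,0],[0,0,0],[0,0,0],[0,0,0]])

```text
time: 90.42
position: [0.532, 0.0092, 0.1381]
tool_rot: [2.135, 2.304, 0.002]
ft_force: [-0.3, 1.1, -5.1]
grip_width: 0.338
grip_force: 35.0
```

```bash
python3 - <<'E'
from plan import *
s=get_state();print(s['ft_force'],s['torque'],s['grip_width']*87)
h=np.pi/2
plan([(.531,.009,.175,T[2]+h),pt(T,-55,-92,175,h),pt(T,-55,-92,128,h)])
E
```

```text
[-0.28235955  1.07414376 -5.10633184] [ 0.01536971 -0.13204901 -0.02900006] 29.38806190235896
q7 0.07
[0.531 0.009 0.175 1.647] -> [-0.1, -1.0, -36.9] [0.002, -0.0, 0.0]
[ 0.563 -0.192  0.175  1.647] -> [-202.3, 16.5, -0.0] [-0.0, -0.0, 0.0]
[ 0.563 -0.192  0.128  1.647] -> [-0.0, 0.0, 47.0] [-0.0, -0.0, 0.0]
```

send_rows(xyz=[[0,0,-8],[-2,0,-18],[-7,0,-28],[-15,1,-35],[-26,2,-37],[-39,3,-37],[-53,4,-37],[-67,5,-37],[-81,6,-37],[-95,7,-37]], dr=[[0,0,0],[0,0,0],[0,0,0],[0,0,0],[0,0,0],[0,0,0],[0,0,0],[0,0,0],[0,0,0],[0,0,0]])

```text
time: 91.25
position: [0.5455, -0.0873, 0.1741]
tool_rot: [2.137, 2.303, -0.001]
ft_force: [-0.5, -0.0, -4.2]
grip_width: 0.336
grip_force: 35.0
```

send_rows(xyz=[[-14,1,0],[-28,2,0],[-42,4,0],[-56,5,0],[-69,6,0],[-81,7,0],[-92,8,0],[-101,9,0],[-106,9,0],[-107,9,0]], dr=[[0,0,0],[0,0,0],[0,0,0],[0,0,0],[0,0,0],[0,0,0],[0,0,0],[0,0,0],[0,0,0],[0,0,0]])

```text
time: 92.08
position: [0.5625, -0.1926, 0.174]
tool_rot: [2.137, 2.302, -0.001]
ft_force: [-0.2, -1.0, -3.9]
grip_width: 0.332
grip_force: 35.0
```

send_rows(xyz=[[0,0,3],[0,0,7],[0,0,12],[0,0,17],[0,0,22],[0,0,27],[0,0,32],[0,0,36],[0,0,39],[0,0,40]], dr=[[0,0,0],[0,0,0],[0,0,0],[0,0,0],[0,0,0],[0,0,0],[0,0,0],[0,0,0],[0,0,0],[0,0,0]])

```text
time: 92.92
position: [0.5623, -0.1909, 0.1333]
tool_rot: [-2.135, -2.304, 0.001]
ft_force: [-1.3, 0.8, -4.9]
grip_width: 0.334
grip_force: 35.0
```

```bash
python3 - <<'E'
from plan import *
s=get_state();print(s['ft_force'],s['torque'],s['grip_width']*87)
plan([pt(T,-55,-92,128,np.pi/2)])
E
```

```text
[-1.31606292  0.7638595  -4.89386252] [-0.01883323 -0.0601239  -0.01490632] 29.079759603708904
q7 0.49
[ 0.563 -0.192  0.128  1.647] -> [-0.6, 0.5, 5.3] [-0.001, -0.0, 0.0]
```

Lowering gently until the force shows contact.

send_rows(xyz=[[0,0,0.7],[0,0,1.4],[0,0,2.1],[0,0,2.8],[0,0,3.4],[0,0,4],[0,0,4.4],[0,0,4.7],[0,0,5],[0,0,5]], dr=[[0,0,0],[0,0,0],[0,0,0],[0,0,0],[0,0,0],[0,0,0],[0,0,0],[0,0,0],[0,0,0],[0,0,0]])

```text
time: 93.75
position: [0.5626, -0.191, 0.129]
tool_rot: [-2.135, -2.304, 0.0]
ft_force: [-0.0, 0.2, -4.9]
grip_width: 0.337
grip_force: 35.0
```

send_rows(xyz=[[0,0,0.2],[0,0,0.4],[0,0,0.6],[0,0,0.8],[0,0,0.8],[0,0,0.8],[0,0,0.8],[0,0,0.8],[0,0,0.8],[0,0,0.8]], dr=[[0,0,0],[0,0,0],[0,0,0],[0,0,0],[0,0,0],[0,0,0],[0,0,0],[0,0,0],[0,0,0],[0,0,0]])

```text
time: 94.58
position: [0.5627, -0.1911, 0.1283]
tool_rot: [2.135, 2.304, -0.0]
ft_force: [-0.7, -0.1, -2.0]
grip_width: 0.332
grip_force: 35.0
```

send_rows(xyz=[[0,0,0.3],[0,0,0.5],[0,0,0.7],[0,0,0.7],[0,0,0.7],[0,0,0.7],[0,0,0.7],[0,0,0.7],[0,0,0.7],[0,0,0.7]], dr=[[0,0,0],[0,0,0],[0,0,0],[0,0,0],[0,0,0],[0,0,0],[0,0,0],[0,0,0],[0,0,0],[0,0,0]])

```text
time: 95.42
position: [0.5627, -0.1912, 0.1283]
tool_rot: [2.135, 2.304, 0.0]
ft_force: [-3.6, 1.3, 5.2]
grip_width: 0.331
grip_force: 35.0
```

send_rows(xyz=[[0,0,0],[0,0,0],[0,0,0],[0,0,0],[0,0,0],[0,0,0],[0,0,0],[0,0,0],[0,0,0],[0,0,0]], dr=[[0,0,0],[0,0,0],[0,0,0],[0,0,0],[0,0,0],[0,0,0],[0,0,0],[0,0,0],[0,0,0],[0,0,0]], jaw=64)

```text
time: 96.25
position: [0.5626, -0.191, 0.1275]
tool_rot: [2.135, 2.304, -0.0]
ft_force: [1.5, 0.8, -0.4]
grip_width: 0.734
grip_force: 0.0
```

send_rows(xyz=[[0,0,-3],[0,0,-8],[0,0,-16],[0,0,-26],[0,0,-38],[0,0,-52],[0,0,-68],[0,0,-84],[0,0,-98],[0,0,-105]], dr=[[0,0,0],[0,0,0],[0,0,0],[0,0,0],[0,0,0],[0,0,0],[0,0,0],[0,0,0],[0,0,0],[0,0,0]])

```text
time: 97.08
position: [0.5637, -0.1915, 0.236]
tool_rot: [2.133, 2.301, 0.004]
ft_force: [0.1, 0.7, 0.2]
grip_width: 0.738
grip_force: 0.0
```

send_rows(xyz=[[-10,0,0],[-25,0,0],[-45,0,0],[-65,0,0],[-85,0,0],[-105,0,0],[-120,0,0],[-130,0,0],[-130,0,0],[-130,0,0]], dr=[[0,0,0],[0,0,0],[0,0,0],[0,0,0],[0,0,0],[0,0,0],[0,0,0],[0,0,0],[0,0,0],[0,0,0]])

```text
time: 97.92
position: [0.5721, -0.3209, 0.2319]
tool_rot: [-2.136, -2.302, 0.001]
ft_force: [-0.8, 0.6, -0.1]
grip_width: 0.737
grip_force: 0.0
```

```bash
python3 - <<'E'
from plan import *
cv2.imwrite("pics/p11.png",np.vstack([np.hstack([cv2.resize(get_image(n),(400,300)) for n in("scene","top")]),np.hstack([cv2.resize(get_image("wrist"),(400,300)),cv2.resize(get_image("scene")[150:300,80:280],(400,300))])])[:,:,::-1])
E
```

```text
(no output)
```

View pics/p11.png

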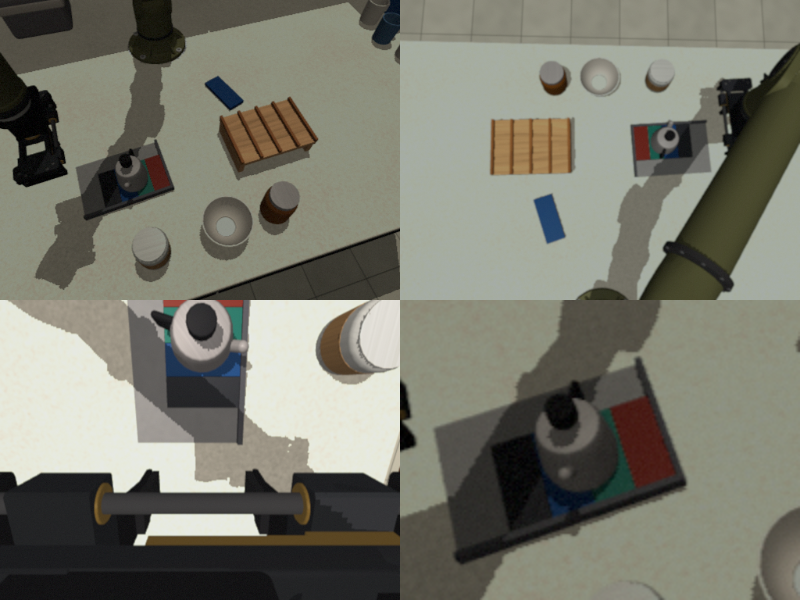

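The pot stands upright on the tiles, at (202,330) in the wrist panel. The row is still square, the bowl, tin and jar are untouched, and the gripper is clear. I'm handing in.

```bash
python3 -c "
from bench import *
print(close_job())"
```

```text
the job is handed in; nothing more can be done
None
```

All four tiles lie in one gapless row, flush against the far and left fences, with the coffee pot upright on them and the bowl, tin and jar untouched; handed in at about 98 s of the 210 s limit, no verdict returned.

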